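# Put the charged e-bike packs away

## Robot

A 7-joint arm with a two-finger parallel gripper is mounted at the origin on the work surface. World frame = base frame: x ahead of the robot, y to its left, z up, the work surface at z = 0. Lengths are in m, angles in rad, forces in N, time in s.
With the tool pointing down it reaches from about 0.425 to 0.875 m from the base axis. Payload 4.7 kg.
Tool frame: the origin (TCP) lies between the finger pads; the fingertips stand 22 mm ahead of it and the grasp point (between the pads) lies 3 mm ahead of it; z points along the fingers, y is the line along which they close (so a half turn about z gives the same grasp; the last joint's range is limited). The gripper opens to 87 mm and grips with 3 to 60 N. Pads are 19 mm wide; open, the fingers measure 117 mm over their backs; the gripper's body (75 mm by 190 mm) begins 51 mm behind the grasp point.
Start: joints at [1.259, 0.321, -0.07, 1.45, 0.023, 1.371, -0.057], TCP at [0.208, -0.616, 0.245] pointing down, gripper open.
Joint ranges: [-2.86, 2.86], [-0.3, 2.09], [-1.38, 1.24], [0.06, 2.45], [-1.56, 4.7], [0.09, 2.05], [-2.69, 2.69]. Speed limits (rad/s): [2.57, 2.57, 3.14, 3.14, 3.14, 3.14, 3.14].

## Interface

Orientations are given as a rotation vector (axis times angle).
In Python, from rig import manip gives the robot as it stands. The module is installed in compiled form; this text tells all that it offers.
- The arm moves only by the tool apply_moves, never from a script. Its argument "increments" is a list of rows, each a list of 7 numbers: the turn, a rotation vector about the tool's x, y, z in rad, then the shift along the tool's x, y, z in mm, then the finger opening in mm, from 0 to 87. A call has 1 to 5 rows; each row is the pose to reach, as a shift and turn from the pose commanded when the call began, along the tool's axes at that moment; what a row does not reach only later rows make up. A row lasts 1/8 s, in which the tool goes at most 62.5 mm and 10.7 degrees, less where a joint would pass 70% of its speed; a pose out of reach is approached as far as the arm can. A call with a gripper value outside its range is refused whole. The fingers move at their own pace and stop on an object; "squeeze" is the grip in N (left out, the last holds). Time passes only in rows, so rows that repeat a pose let the fingers close. It gives the time, the measured TCP pose, the force and the opening at its end, in the units of the state.
- manip.observe(): the state, without advancing time (a new reading comes with each control period).
- manip.camera(name): name is "scene" or "side" or "wrist"; returns a dict with "img" (384x512x3 uint8, red, green, blue), "fx", "fy", "cx", "cy" (pixels), "eye" and "rotation" of the camera in the world; the wrist camera has in their place "T_tool_cam" (4x4, takes a point from camera to tool coordinates, whose origin is the TCP and whose axes are the flange's). Camera axes: x right, y up, looking along -z (the intrinsics and any distortion apply to the point x, -y, -z); pixel columns grow to the right and rows downward; lengths in m; the calibration is good to about 2 mm. A picture is of the moment at which its call begins: read the wrist's pose just before it. There is no depth.
- manip.finish_job(): hands the job in, once; it reports no verdict.
Trained networks look in a picture, given as the dict that the camera call returned (one of the last four; its "shot" number tells which), for a name from the list of things; names that differ only in an ending like _2 or _b are one class to them, and where a whole thing is asked for, a point or a joint stands for the part that bears it (a point fixed in the world has none). Each returns a list of dicts, best first, with "score" (0 to 1); they miss things now and then, are a little off and sometimes report something else, mostly with a low value. They report only what shows in the picture. A call takes as long as a camera call. They do not tell look-alikes from the thing itself.
- manip.silhouettes(picture, name): "mask" (384x512 bool, what is visible of it) and "bbox" ([left, top, right, bottom] in pixels, round what is visible of it).
- manip.mark_of(picture, name): "point" ([column, row] in pixels: a listed point, or the origin of a listed thing).
The state is a dict: "time_s": time; "joint_pos": joint angles; "joint_vel": joint speeds; "joint_torque": joint torques, N m; "ee_pos": TCP position; "tcp_rot": TCP orientation; "wrist_force": force on the tool from outside, world axes, zero at the start; "torque": the same for the moment, N m; "width": opening from 0.0 (shut) to 1.0 (fully open).
Only numpy, scipy, OpenCV 4.12 (cv2) and the standard library are available. Lean on these libraries where they do the work, as an engineer would, in place of code of your own. Each camera call takes 0.05 s, during which the arm holds its last target. There are 200 camera calls.

## Task

Switch the charging dock off at its toggle and only then pull the charged battery pack up out of it. Then put this pack and every other pack lying on the bench away in the rack: each in a bay of its own, turned over as needed so that it lies flat with its gauge face up, contact end in and handle end out, pushed fully home against the back of the bay. Leave the pedal, spanner and cassette where they are.

Things in the scene. Friction and masses are not known exactly. Their poses are not given: they have to be found in the camera images.
- pack_a_mid (a point): centre of battery pack a, plugged upright into the charging dock at the start. A dark box 130 mm long (x), 60 wide (y), 46 thick (z), about 0.4 kg; all packs are alike. Its z axis points out of the gauge face, the 130 x 60 face with the white panel and four charge bars; its x axis points out of the contact end (brass strips); the -x end is the handle end with a rubber tab
- pack_a_contacts (a point): centre of the contact end face of pack a, 65 mm along x from its centre. A latch groove 11 mm long and 4 mm deep runs across both y sides, 9 to 20 mm from this end; otherwise the pack's sides are flat
- pack_b_mid (a point): centre of battery pack b, loose on the bench at the start, lying on its side (may be absent). A dark box 130 mm long (x), 60 wide (y), 46 thick (z), about 0.4 kg; all packs are alike. Its z axis points out of the gauge face, the 130 x 60 face with the white panel and four charge bars; its x axis points out of the contact end (brass strips); the -x end is the handle end with a rubber tab
- pack_b_contacts (a point): centre of the contact end face of pack b, 65 mm along x from its centre. A latch groove 11 mm long and 4 mm deep runs across both y sides, 9 to 20 mm from this end; otherwise the pack's sides are flat
- pack_c_mid (a point): centre of battery pack c, loose on the bench at the start, gauge face down (may be absent). A dark box 130 mm long (x), 60 wide (y), 46 thick (z), about 0.4 kg; all packs are alike. Its z axis points out of the gauge face, the 130 x 60 face with the white panel and four charge bars; its x axis points out of the contact end (brass strips); the -x end is the handle end with a rubber tab
- pack_c_contacts (a point): centre of the contact end face of pack c, 65 mm along x from its centre. A latch groove 11 mm long and 4 mm deep runs across both y sides, 9 to 20 mm from this end; otherwise the pack's sides are flat
- pack_d_mid (a point): centre of battery pack d, loose on the bench at the start, standing on its handle end (may be absent). A dark box 130 mm long (x), 60 wide (y), 46 thick (z), about 0.4 kg; all packs are alike. Its z axis points out of the gauge face, the 130 x 60 face with the white panel and four charge bars; its x axis points out of the contact end (brass strips); the -x end is the handle end with a rubber tab
- pack_d_contacts (a point): centre of the contact end face of pack d, 65 mm along x from its centre. A latch groove 11 mm long and 4 mm deep runs across both y sides, 9 to 20 mm from this end; otherwise the pack's sides are flat
- dock: grey charging dock fixed to the bench; origin on the bench under the centre of its pocket, z up, front to -x. Low part 110 mm (x) by 88 (y) by 48 high around the pocket. Beside it, at y = 44 to 136 mm, stands the power supply, 130 (x) long and 70 high, with the power toggle on top
- dock_pocket (a point): middle of the pocket's floor, 14 mm above the bench. Pocket 50 (x) by 64 (y), 34 deep; pack a stands in it contact end down with 2 mm play, gauge face to the dock's -x, its top 144 mm above the bench. A sprung plunger in the +y wall latches in its groove: pulling it straight up takes about 5 to 15 N more than its weight, most of it in the first 5 mm, and it is clear after 40 mm
- power (a joint): angle of the dock's power toggle: 0 = on (leaning to the dock's -x side), 1.0 rad = off (leaning to the +x side); turns about an axis along the dock's y through a point at (0, 95, 92) mm in the dock's frame; stays where it is left, needs about 1.5 N at the knob
- power_tip (a point): centre of the 26 mm ball knob on the toggle's thin stem, 50 mm from its axis (about 140 mm above the bench)
- rack: wooden pigeonhole rack fixed to the bench; origin on the bench under the middle of the roof's front edge, x inwards, z up. Three bays, 80 mm wide, 54 high, without a floor (packs slide on the bench), closed 95 mm behind the roof's front edge, so that a pack that is fully home stands 35 mm proud. Battens 25 mm thick; top of the roof 63 mm above the bench
- bay0 (a point): middle of the mouth of the left bay (+y side): on the bench, under the roof's front edge; axes as the rack's
- bay1 (a point): middle of the mouth of the middle bay: on the bench, under the roof's front edge; axes as the rack's
- bay2 (a point): middle of the mouth of the right bay (-y side): on the bench, under the roof's front edge; axes as the rack's
- pedal: black platform pedal, 90 mm, a bystander; origin under its middle
- spanner: 180 mm spanner, a bystander; origin under its middle
- cassette: sprocket cassette, 126 mm across, a bystander; origin under its middle
Not all that is in view belongs to the job. What is shaped like the part that bears pack_b_mid but green or red is not meant. Leave any turquoise look-alike of the part that bears pack_d_mid alone.

How it is judged:
On the way, in this order (a step that is already met when the one before it is completed fails the run):
1. the dock's power toggle is off while the pack is still plugged in (value of joint power above 0.8 rad and z of pack_a_contacts in the frame of dock below 0.03 m), for 0.1 s.
2. the charged pack has been pulled out of the dock ((z of pack_a_mid in the frame of dock above 0.115 m or horizontal distance between pack_a_mid and dock above 0.08 m)), for 0.1 s.
At the end, for the whole second after the job is handed in: the toggle is off (beyond 0.8 rad) and every pack present lies at rest on the bench in a bay of the rack, gauge face up within 0.12 rad, contact end inwards and within 12 mm of the back of the bay (value of joint power above 0.8 rad and x of pack_a_contacts in the frame of rack between 0.083 and 0.105 m and y of pack_a_contacts in the frame of rack between -0.155 and 0.155 m and height (world z) of each of pack_a_mid, pack_a_contacts, pack_b_mid, pack_b_contacts, pack_c_mid, pack_c_contacts, pack_d_mid, pack_d_contacts below 0.03 m and angle between each of pack_a_mid, pack_b_mid, pack_c_mid, pack_d_mid's own z axis and vertical below 0.12 rad and linear speed of each of pack_a, pack_b, pack_c, pack_d below 0.02 m/s and x of pack_b_contacts in the frame of rack between 0.083 and 0.105 m and y of pack_b_contacts in the frame of rack between -0.155 and 0.155 m and x of pack_c_contacts in the frame of rack between 0.083 and 0.105 m and y of pack_c_contacts in the frame of rack between -0.155 and 0.155 m and x of pack_d_contacts in the frame of rack between 0.083 and 0.105 m and y of pack_d_contacts in the frame of rack between -0.155 and 0.155 m); the robot touches nothing.
It fails at once if the pedal is shoved more than 40 mm away (distance of pedal from where it was at the start of the episode above 0.04 m).
It fails at once if the spanner is shoved more than 40 mm away (distance of spanner from where it was at the start of the episode above 0.04 m).
It fails at once if the cassette is shoved more than 40 mm away (distance of cassette from where it was at the start of the episode above 0.04 m).
Of pack_b, pack_c, pack_d only 1 to 2 are there at a start; the rules pass over those that are not, and their reading is None.
At some moment in a run one of pack_b, pack_c, pack_d may be knocked a few centimetres aside while the robot is not near it.
Once in a run the grip may slacken for a moment while it holds something.
It also fails if it takes over 210 s, if anything falls off the work surface, if the arm or the gripper's body presses on something with over 40 N, if the wrist force passes 120 N, or if a joint passes its speed limit or range.

## Working session

There is one attempt and no reset: what is moved stays moved. The work goes in short steps, Python scripts to look and compute and a tool call to move; the robot and the scene stay as the last step left them, time stands still between calls to the robot, and variables do not carry over. Pictures are saved under pics/ and viewed, on a budget of 14 in all, crops included, one or two more only if the job needs it, and the job is handed in when it is done.

Besides the shell and the picture viewer there is one more tool, called after "Request:" as a command line: name --pt "numbers of a row" for each row, then --argument value for the rest. apply_moves: Moves the arm, as the interface text tells. Its arguments: {"type":"object","properties":{"increments":{"type":"array"},"squeeze":{"type":"number"}},"required":["increments"]}

```bash
ls; mkdir -p pics; cat > h.py <<'E'
import numpy as np, cv2
from rig import manip
from scipy.spatial.transform import Rotation as R
def save(p,name): cv2.imwrite(f'pics/{name}.png',p['img'][:,:,::-1])
def campose(p,st=None):
    if 'eye' in p: 
        r=np.array(p['rotation']); r=R.from_rotvec(r).as_matrix() if r.shape==(3,) else r
        return np.array(p['eye']),r
    T=np.eye(4);T[:3,:3]=R.from_rotvec(st['tcp_rot']).as_matrix();T[:3,3]=st['ee_pos']
    T=T@np.array(p['T_tool_cam']); return T[:3,3],T[:3,:3]
def ray(p,uv,st=None):
    e,r=campose(p,st); d=np.array([(uv[0]-p['cx'])/p['fx'],-(uv[1]-p['cy'])/p['fy'],-1.])
    return e,r@d
def onz(p,uv,z,st=None):
    e,d=ray(p,uv,st); return e+d*(z-e[2])/d[2]
def proj(p,X,st=None):
    e,r=campose(p,st); c=r.T@(np.array(X)-e); return np.array([p['cx']+p['fx']*c[0]/-c[2],p['cy']-p['fy']*c[1]/-c[2]])
def tri(rs):
    A=np.zeros((3,3));b=np.zeros(3)
    for e,d in rs:
        d=d/np.linalg.norm(d);M=np.eye(3)-np.outer(d,d);A+=M;b+=M@e
    return np.linalg.solve(A,b)
E
python3 - <<'E'
from h import *
s=manip.observe();print(s)
a=manip.camera('scene');b=manip.camera('side')
cv2.imwrite('pics/s1.png',a['img'][:,:,::-1]);cv2.imwrite('pics/d1.png',b['img'][:,:,::-1])
print({k:v for k,v in a.items() if k!='img'});print({k:v for k,v in b.items() if k!='img'})
for n in ['pack_a_mid','pack_b_mid','pack_a_contacts','dock','dock_pocket','power_tip','rack','bay0','bay1','bay2','pedal','spanner','cassette']:
    for p,l in((a,'scene'),(b,'side')):
        print(n,l,[(np.round(m['point']),round(m['score'],2),np.round(onz(p,m['point'],0),3)) for m in manip.mark_of(p,n)])
E
```

```text
pics
{'time_s': 0.0, 'joint_pos': array([ 1.25907503,  0.3218414 , -0.07006696,  1.45164572,  0.02260406,
        1.37082921, -0.05688154]), 'joint_vel': array([ 5.05540354e-04,  3.97062764e-04, -7.33118552e-05, -4.73391708e-04,
        1.60478751e-03,  9.97222863e-04,  4.78327211e-04]), 'joint_torque': array([ 7.27543738e-04, -4.91284096e+01, -4.03586207e-01, -3.12532425e+01,
       -6.39189966e-02,  4.38356667e-02,  1.68796796e-04]), 'ee_pos': array([ 0.2078357 , -0.61533803,  0.2434641 ]), 'tcp_rot': array([-3.09812192e+00, -5.09281450e-01,  6.59928271e-04]), 'wrist_force': array([0.28108385, 0.11393934, 0.05516396]), 'torque': array([ 0.00453663, -0.01458878, -0.00457304]), 'width': 0.9984927884518193}
{'fx': 479.7284756289148, 'fy': 479.7284756289148, 'cx': 253.04054396180723, 'cy': 190.81342740332644, 'eye': array([1.40099134, 0.36599148, 1.0675921 ]), 'rotation': array([0.48936553, 0.78480123, 1.86188515]), 'shot': 1}
{'fx': 360.68407012706075, 'fy': 360.68407012706075, 'cx': 257.67193506445534, 'cy': 189.3377754183032, 'eye': array([0.36557556, 0.79466564, 0.75916693]), 'rota
[... 2521 characters left out ...]
3,  0.   ]))]
pedal scene [(array([381., 315.]), 0.64, array([0.704, 0.387, 0.   ]))]
pedal side [(array([157., 334.]), 0.67, array([0.691, 0.386, 0.   ]))]
spanner scene [(array([193., 271.]), 0.97, array([ 0.772, -0.11 ,  0.   ]))]
spanner side [(array([257., 151.]), 0.75, array([ 0.642, -0.468,  0.   ])), (array([199., 199.]), 0.63, array([ 0.768, -0.109,  0.   ]))]
cassette scene [(array([253., 305.]), 0.93, array([0.805, 0.083, 0.   ]))]
cassette side [(array([168., 235.]), 0.93, array([0.8  , 0.078, 0.   ])), (array([156., 335.]), 0.66, array([0.692, 0.39 , 0.   ])), (array([258., 152.]), 0.44, array([ 0.635, -0.458,  0.   ])), (array([236., 229.]), 0.21, array([0.606, 0.007, 0.   ]))]
```

View pics/s1.png

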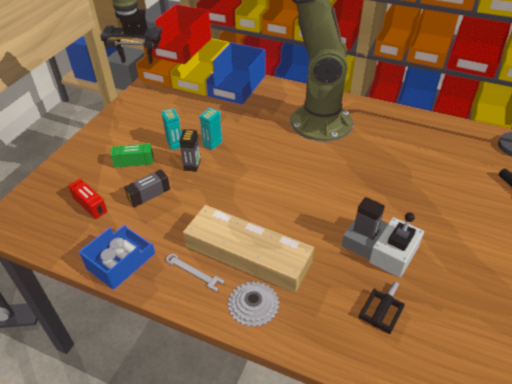

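View pics/d1.png

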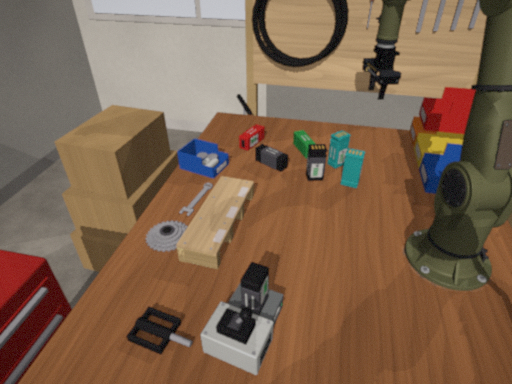

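The scene shows the dock with pack a at (368,220), the toggle knob at (409,217) and the rack at (250,245), its mouth towards the robot. The dark standing pack d is at (190,150) and the dark pack b, on its side, at (148,187). Look-alikes: two turquoise at (172,128) and (210,128), green (132,155), red (88,198). The dark ones match the description. Next I'll fit poses and take one close crop to check.

```bash
cat > fit.py <<'E'
from h import *
from scipy.optimize import minimize
def boxpts(c,s):
    return np.array(c)+np.array(s)/2*np.array([[i,j,k] for i in(-1,1) for j in(-1,1) for k in(-1,1)])
def render(p,boxes,Rm,t,st=None,S=4):
    m=np.zeros((384*S,512*S),np.uint8)
    for b in boxes:
        q=np.array([proj(p,Rm@x+t,st) for x in b])
        cv2.fillConvexPoly(m,cv2.convexHull(((q+.5)*S).astype(np.int32)),255)
    return cv2.resize(m,(512,384),interpolation=cv2.INTER_AREA)/255.
def fit(views,boxes,x0,R0=np.eye(3),z=0.):
    # views: (pic, mask, state); x0: x,y,yaw
    def cost(v):
        Rm=R.from_euler('z',v[2]*10).as_matrix()@R0
        return sum(np.abs(render(p,boxes,Rm,np.array([v[0],v[1],z]),st)-m).sum()/m.sum() for p,m,st in views)
    v0=np.array([x0[0],x0[1],x0[2]/10])
    r=minimize(cost,v0,method='Nelder-Mead',options=dict(initial_simplex=v0+np.array([[0,0,0],[.015,0,0],[0,.015,0],[0,0,.015]]),xatol=2e-4,fatol=1e-4))
    return np.array([r.x[0],r.x[1],r.x[2]*10]),r.fun
PACK=[boxpts([0,0,0],[.13,.06,.046])]
RACK=[boxpts([.06,0,.0315],[.12,.34,.063])]
DOCK=[boxpts([0,0,.024],[.11,.088,.048]),boxpts([0,.09,.035],[.13,.092,.07])]
E
python3 - <<'E'
from fit import *
a=manip.camera('scene');b=manip.camera('side')
def masks(n,uvs):
    o=[]
    for p,uv in zip((a,b),uvs):
        c=[m for m in manip.silhouettes(p,n)]
        c=[m for m in c if m['mask'][max(0,int(uv[1])-4):int(uv[1])+5,max(0,int(uv[0])-4):int(uv[0])+5].any()]
        print(n,[(round(m['score'],2),m['bbox'],m['mask'].sum()) for m in c])
        if c:o.append((p,c[0]['mask'].astype(float),None))
    return o
rv=masks('rack',[(250,245),(215,220)])
dv=masks('dock',[(395,250),(240,330)])
bv=masks('pack_b_mid',[(148,187),(272,157)])
ev=masks('pack_d_mid',[(190,150),(316,162)])
for y in(-.15,.15,): print('rack',fit(rv,RACK,[.6,0,y]))
for y in(-.2,.2): print('dock',fit(dv,DOCK,[.49,.285,y]))
side=R.from_euler('x',90,degrees=True).as_matrix() # y up
up=np.array([[0,0,-1],[0,1,0],[1,0,0.]]) # x up
for y in(0,.8,1.6,2.4): print('b',fit(bv,PACK,[.555,-.42,y],side,.03))
for y in(0,.8,1.6,2.4): print('d',fit(ev,PACK,[.46,-.38,y],up,.065))
def crop(p,u,v,w,h,W,H): return cv2.resize(p['img'][v:v+h,u:u+w],(W,H),interpolation=cv2.INTER_CUBIC)
im=np.vstack([np.hstack([crop(a,100,100,150,112,400,300),crop(b,220,120,150,112,400,300)]),np.hstack([crop(a,320,190,120,90,400,300),crop(b,170,180,160,120,400,300)])])
cv2.imwrite('pics/c1.png',im[:,:,::-1])
E
```

```text
rack [(0.67, [178.7, 207.3, 316.6, 295.0], np.int64(6049))]
rack [(0.68, [176.4, 176.7, 253.7, 268.3], np.int64(3810))]
dock [(0.65, [344.3, 212.1, 424.4, 278.2], np.int64(2840))]
dock [(0.94, [200.7, 281.7, 283.8, 375.0], np.int64(4174))]
pack_b_mid [(0.82, [125.4, 170.0, 168.7, 209.5], np.int64(950))]
pack_b_mid [(0.98, [256.6, 142.1, 288.1, 173.9], np.int64(610))]
pack_d_mid [(0.68, [180.3, 130.4, 204.6, 171.1], np.int64(744))]
pack_d_mid [(0.97, [301.9, 142.1, 326.5, 180.4], np.int64(692))]
rack (array([ 0.59942468,  0.00491097, -0.05789489]), np.float64(0.1561907537417712))
rack (array([ 0.59971358,  0.00522563, -0.06515392]), np.float64(0.15789190773080175))
dock (array([ 0.48530206,  0.28695265, -0.18509368]), np.float64(0.4659562398017104))
dock (array([ 0.48507121,  0.28789195, -0.194352  ]), np.float64(0.4697422875424423))
b (array([ 0.57028408, -0.37916883, -0.54142579]), np.float64(0.24853643269214504))
b (array([ 0.57004945, -0.37907702, -0.57523616]), np.float64(0.24024957282308956))
b (array([ 0.56969646, -0.37853853,  2.5841658 ]), np.float64(0.24470798017222417))
b (array([ 0.5702873 , -0.37937091,  2.60346364]), np.float64(0.23778280803261773))
d (array([ 0.39787402, -0.31894912,  0.54018811]), np.float64(0.24942650501682428))
d (array([ 0.39699886, -0.32198955,  0.88082105]), np.float64(0.3901990338058276))
d (array([ 0.39609934, -0.31991881,  1.78601376]), np.float64(0.18674679082895512))
d (array([ 0.39653701, -0.32087168,  2.4743764 ]), np.float64(0.28965856589388195))
```

View pics/c1.png

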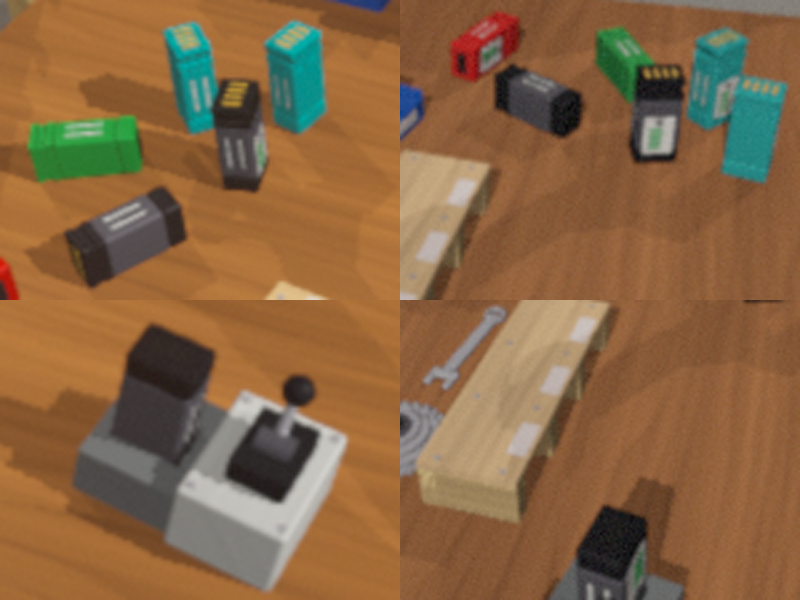

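Crop: pack d at (240,130) is dark, contacts up, gauge facing about +y. Pack b at (125,235) is dark, contacts at its left end (75,255), and its back faces the camera. Dock: pack a at (160,390), knob at (298,390). The choice of packs is confirmed. Next, the wrist camera over the dock.

```bash
cat >> h.py <<'E'
def Rdown(yaw):  # tool z down, tool y (closing) horizontal at angle yaw
    y=np.array([np.cos(yaw),np.sin(yaw),0]);z=np.array([0,0,-1.]);return np.column_stack([np.cross(y,z),y,z])
def plan(P,Rm=None,st=None):
    st=st or manip.observe();R0=R.from_rotvec(st['tcp_rot']).as_matrix()
    Rm=R0 if Rm is None else Rm
    w=R.from_matrix(R0.T@Rm).as_rotvec();s=R0.T@(np.array(P)-st['ee_pos'])*1000
    print('turn',np.round(w,3),'shift',np.round(s,1)); return w,s
def show():
    s=manip.observe();Rm=R.from_rotvec(s['tcp_rot']).as_matrix()
    print('t',round(s['time_s'],2),'p',np.round(s['ee_pos'],4),'z',np.round(Rm[:,2],3),'y',np.round(Rm[:,1],3),'F',np.round(s['wrist_force'],1),'w',round(s['width'],3),'j',np.round(s['joint_pos'],2)); return s
E
python3 - <<'E'
from h import *
s=show();w=manip.camera('wrist');print(w['T_tool_cam'],w['fx'],w['cx'],w['cy'],w.keys())
plan([.50,-.25,.32],Rdown(-1.57))
plan([.44,.28,.36],Rdown(-1.57))
E
```

```text
t 1.9 p [ 0.208  -0.6158  0.2446] z [-0. -0. -1.] y [ 0.32  -0.947  0.   ] F [-0.8  0.4 -0.3] w 1.0 j [ 1.26  0.32 -0.07  1.45  0.02  1.37 -0.06]
[[ 9.12585686e-04  9.63804251e-01  2.66609325e-01  7.26288750e-02]
 [ 9.99999193e-01 -6.43962865e-04 -1.09497597e-03 -1.15475044e-04]
 [-8.83655988e-04  2.66610109e-01 -9.63804061e-01 -1.39304466e-01]
 [ 0.00000000e+00  0.00000000e+00  0.00000000e+00  1.00000000e+00]] 279.87237003295945 254.52307982128303 192.95304767948198 dict_keys(['img', 'fx', 'fy', 'cx', 'cy', 'T_tool_cam', 'shot'])
turn [0.    0.    0.325] shift [ 393.7 -253.2  -75.5]
turn [0.    0.    0.325] shift [ 506.5 -774.5 -115.5]
```

Request:
apply_moves --pt "0 0 0.32 200 -126 -38 87" --pt "0 0 0.32 200 -126 -38 87" --pt "0 0 0.32 200 -126 -38 87" --pt "0 0 0.32 200 -126 -38 87"

```text
time_s: 2.45
ee_pos: [0.359, -0.4302, 0.2833]
tcp_rot: [3.141, 0.012, 0.001]
wrist_force: [0.2, -0.3, 0.3]
width: 1.003
```

```bash
python3 - <<'E'
from h import *
show()
plan([.52,-.20,.32],Rdown(-1.57))
E
```

```text
t 2.45 p [ 0.359  -0.4302  0.2833] z [ 0.001 -0.001 -1.   ] y [ 0.008 -1.     0.001] F [ 0.2 -0.3  0.3] w 1.003 j [ 0.99  0.12 -0.18  1.62  0.02  1.41 -0.75]
turn [ 0.001 -0.001  0.007] shift [ 162.8 -228.9  -36.7]
```

Request:
apply_moves --pt "0 0 0 160 -230 -40 87" --pt "0 0 0 160 -230 -40 87" --pt "0 0 0 160 -230 -40 87" --pt "0 0 0 160 -230 -40 87" --pt "0 0 0 160 -230 -40 87"

```text
time_s: 3.08
ee_pos: [0.5178, -0.1974, 0.3235]
tcp_rot: [-3.141, -0.017, -0.003]
wrist_force: [-0.5, -0.6, -0.2]
width: 1.001
```

Request:
apply_moves --pt "0 0 0 -40 -240 -20 87" --pt "0 0 0 -40 -240 -20 87" --pt "0 0 0 -40 -240 -20 87" --pt "0 0 0 -40 -240 -20 87" --pt "0 0 0 -40 -240 -20 87"

```text
time_s: 3.7
ee_pos: [0.4737, 0.044, 0.3438]
tcp_rot: [3.141, 0.024, 0.004]
wrist_force: [0.5, -0.6, -0.2]
width: 1.0
```

Request:
apply_moves --pt "0 0 0 -40 -240 -20 87" --pt "0 0 0 -40 -240 -20 87" --pt "0 0 0 -40 -240 -20 87" --pt "0 0 0 -40 -240 -20 87" --pt "0 0 0 -40 -240 -20 87"

```text
time_s: 4.32
ee_pos: [0.4312, 0.2824, 0.363]
tcp_rot: [-3.139, -0.022, 0.0]
wrist_force: [0.4, -0.7, -0.1]
width: 1.004
```

```bash
python3 - <<'E'
from fit import *
s=show();w=manip.camera('wrist')
for n in ['pack_a_mid','power_tip','dock']:
    print(n,[(np.round(m['point']),round(m['score'],2)) for m in manip.mark_of(w,n)])
save(w,'w1')
a=manip.camera('scene')
for n in ['power_tip']:
    r=[]
    for p,st in((a,None),(w,s)):
        m=manip.silhouettes(p,n); print(n,[(round(k['score'],2),k['bbox']) for k in m])
E
```

```text
t 4.33 p [0.4312 0.2824 0.363 ] z [-0.     0.003 -1.   ] y [ 0.014 -1.    -0.003] F [ 0.4 -0.7 -0.1] w 1.004 j [ 0.26  0.04 -0.91  1.56  0.03  1.56 -2.21]
pack_a_mid []
power_tip [(array([178., 133.]), 0.63)]
dock []
power_tip [(0.59, [406.1, 212.1, 414.1, 229.0])]
power_tip [(0.61, [167.8, 115.8, 190.4, 144.8])]
```

View pics/w1.png

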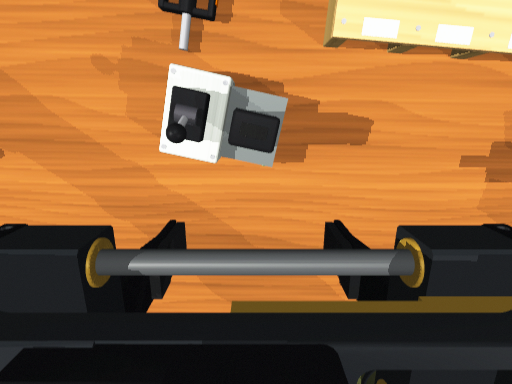

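Wrist view: PSU with the toggle knob at (176,133) leaning towards the robot, pack a's top at (254,131), rack mouth upper right at (420,40). I'll measure from these pixels.

```bash
python3 - <<'E'
from fit import *
s=show();w=manip.camera('wrist');im=w['img'].astype(int)
g=im.sum(2)
# PSU top (white)
m=((im.min(2)>165)).astype(np.uint8);m[:, 245:]=0;m[:55]=0;m[180:]=0
c=max(cv2.findContours(m,cv2.RETR_EXTERNAL,cv2.CHAIN_APPROX_NONE)[0],key=cv2.contourArea)
bx=cv2.boxPoints(cv2.minAreaRect(c));P=np.array([onz(w,q,.07,s)[:2] for q in bx]);print('psu',np.round(bx),np.round(P,3),np.round(P.mean(0),4))
e=P[1]-P[0],P[2]-P[1];print([ (np.linalg.norm(v),np.degrees(np.arctan2(v[1],v[0]))) for v in e])
m=(g<130).astype(np.uint8);k=np.zeros_like(m);k[95:165,222:292]=1;m*=k
c=max(cv2.findContours(m,cv2.RETR_EXTERNAL,cv2.CHAIN_APPROX_NONE)[0],key=cv2.contourArea)
bx=cv2.boxPoints(cv2.minAreaRect(c));P=np.array([onz(w,q,.144,s)[:2] for q in bx]);print('pack',np.round(bx),np.round(P,3),np.round(P.mean(0),4))
e=P[1]-P[0],P[2]-P[1];print([ (np.linalg.norm(v),np.degrees(np.arctan2(v[1],v[0]))) for v in e])
print('knob',onz(w,[176,132],.14,s))
E
```

```text
t 4.67 p [0.4338 0.2764 0.3623] z [-0.    -0.001 -1.   ] y [ 0.003 -1.     0.001] F [ 0.6 -0.  -0.2] w 0.999 j [ 0.26  0.04 -0.9   1.56  0.03  1.56 -2.21]
psu [[149. 155.]
 [163.  66.]
 [226.  76.]
 [212. 165.]] [[0.447 0.439]
 [0.574 0.406]
 [0.561 0.317]
 [0.431 0.343]] [0.5036 0.3761]
[(np.float64(0.13176768735314812), np.float64(-14.481980454553401)), (np.float64(0.08960097269147707), np.float64(-98.37243828664516))]
pack [[221. 146.]
 [228. 109.]
 [274. 119.]
 [267. 155.]] [[0.47  0.319]
 [0.514 0.309]
 [0.503 0.252]
 [0.458 0.26 ]] [0.4862 0.2849]
[(np.float64(0.045060271475718415), np.float64(-12.961314781958585)), (np.float64(0.058011152800809165), np.float64(-100.69503988924053))]
knob [0.48612709 0.37537442 0.14      ]
```

Request:
apply_moves --pt "0 0 -0.18 -3 -115 100 0" --pt "0 0 -0.37 -3 -115 140 0" --pt "0 0 -0.55 -3 -115 160 0" --pt "0 0 -0.74 -3 -115 160 0" --pt "0 0 -0.9 -3 -115 160 0"

```text
time_s: 5.35
ee_pos: [0.4287, 0.3925, 0.2005]
tcp_rot: [-2.821, -1.383, 0.005]
wrist_force: [0.3, 0.3, -0.3]
width: 0.515
```

Request:
apply_moves --pt "0 0 -0.9 0 0 0 0" --pt "0 0 -0.9 0 0 0 0" --pt "0 0 -0.9 0 0 0 0" --pt "0 0 -0.9 0 0 0 0" --pt "0 0 -0.9 0 0 0 0"

```text
time_s: 5.98
ee_pos: [0.4301, 0.3921, 0.2023]
tcp_rot: [1.941, 2.47, -0.001]
wrist_force: [-0.7, -0.2, -0.5]
width: 0.017
```

Request:
apply_moves --pt "0 0 -0.9 0 0 0 0" --pt "0 0 -0.9 0 0 0 0" --pt "0 0 -0.9 0 0 0 0" --pt "0 0 -0.9 0 0 0 0" --pt "0 0 -0.9 0 0 0 0"

```text
time_s: 6.6
ee_pos: [0.4301, 0.3921, 0.2022]
tcp_rot: [-0.674, -3.068, 0.001]
wrist_force: [0.5, -0.5, 0.4]
width: 0.004
```

```bash
python3 - <<'E'
from h import *
show()
plan([.431,.391,.148],Rdown(np.radians(78.5)))
plan([.504,.374,.148],Rdown(np.radians(78.5)))
E
```

```text
t 6.6 p [0.4301 0.3921 0.2022] z [-0.    -0.001 -1.   ] y [ 0.419  0.908 -0.001] F [ 0.5 -0.5  0.4] w 0.004 j [ 0.23  0.55 -1.34  1.65  0.54  1.39 -0.05]
turn [-0.001  0.    -0.232] shift [-1.3 -0.6 54.2]
turn [-0.001  0.    -0.232] shift [-74.7  14.5  54.2]
```

Request:
apply_moves --pt "0 0 -0.18 -1 0 30 0" --pt "0 0 -0.23 -1 0 54 0" --pt "0 0 -0.23 -1 0 54 0"

```text
time_s: 6.98
ee_pos: [0.4298, 0.391, 0.1462]
tcp_rot: [-0.326, -3.122, 0.005]
wrist_force: [0.3, 0.3, -0.5]
width: 0.007
```

Request:
apply_moves --pt "0 0 0 -25 0 0 0" --pt "0 0 0 -40 0 0 0" --pt "0 0 0 -53 0 0 0" --pt "0 0 0 -65 0 0 0" --pt "0 0 0 -76 0 0 0"

```text
time_s: 7.6
ee_pos: [0.5048, 0.3769, 0.1482]
tcp_rot: [-0.323, -3.123, 0.0]
wrist_force: [-13.3, 2.8, 2.1]
width: 0.009
```

Request:
apply_moves --pt "0 0 0 -1 0 0 0" --pt "0 0 0 -2 0 0 0"

```text
time_s: 7.85
ee_pos: [0.5045, 0.377, 0.1481]
tcp_rot: [-0.32, -3.121, 0.002]
wrist_force: [-6.7, 0.3, 2.7]
width: 0.003
```

```bash
python3 - <<'E'
from h import *
s=show();D=np.array([.486,.285]);d=s['ee_pos'][:2]-D;c,n=np.cos(-.2),np.sin(-.2);print('dock xy',c*d[0]+n*d[1],-n*d[0]+c*d[1])
E
```

```text
t 7.85 p [0.5045 0.377  0.1481] z [-0.004 -0.001 -1.   ] y [ 0.203  0.979 -0.001] F [-6.7  0.3  2.7] w 0.003 j [ 0.2   0.7  -1.26  1.59  0.67  1.36  0.22]
dock xy -0.0001753464933099344 0.09388506952583793
```

Request:
apply_moves --pt "0 0 0 30 0 0 0" --pt "0 0 0 50 0 -20 0" --pt "0 0 0 60 -20 -80 0" --pt "0 0 0 60 -60 -120 87" --pt "0 0 0 30 -94 -130 87"

```text
time_s: 8.48
ee_pos: [0.4575, 0.2917, 0.2818]
tcp_rot: [0.316, 3.119, -0.001]
wrist_force: [1.4, -0.0, -0.9]
width: 0.152
```

Request:
apply_moves --pt "0 0 0 0 0 0 87" --pt "0 0 0 0 0 0 87" --pt "0 0 0 0 0 0 87" --pt "0 0 0 0 0 0 87"

```text
time_s: 8.98
ee_pos: [0.4573, 0.2917, 0.2782]
tcp_rot: [-0.319, -3.124, -0.0]
wrist_force: [-0.4, -0.9, 0.4]
width: 0.602
```

```bash
python3 - <<'E'
from fit import *
s=show();w=manip.camera('wrist');save(w,'w2')
print(proj(w,[.486,.285,.144],s))
E
```

```text
t 8.97 p [0.4573 0.2917 0.2782] z [-0.001  0.    -1.   ] y [ 0.202  0.979 -0.   ] F [-0.4 -0.9  0.4] w 0.602 j [ 0.53  0.32 -1.36  1.64  0.31  1.44  0.51]
[253.95810723 217.95900276]
```

View pics/w2.png

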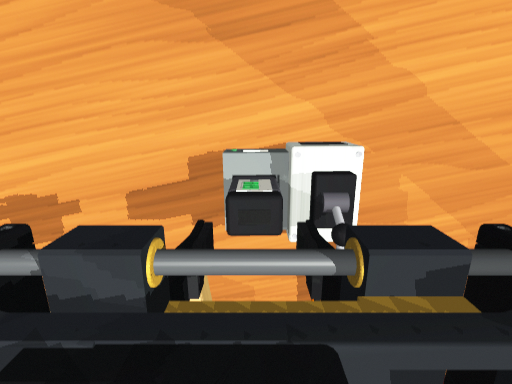

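Toggle knob is now at (342,235) on the +x side (off). Pack a's top is at (254,214), aligned with the fingers. Grasping.

Request:
apply_moves --pt "0 0 0 -27 -1 40 87" --pt "0 0 0 -27 -1 80 87" --pt "0 0 0 -27 -1 120 87" --pt "0 0 0 -27 -1 145 87" --pt "0 0 0 -27 -1 153 87"

```text
time_s: 9.65
ee_pos: [0.4832, 0.2842, 0.1238]
tcp_rot: [-0.32, -3.122, 0.002]
wrist_force: [0.1, 0.5, 0.4]
width: 0.998
```

Request:
apply_moves --pt "0 0 0 0 0 0 58" --pt "0 0 0 0 0 0 50" --pt "0 0 0 0 0 0 45" --pt "0 0 0 0 0 0 45" --pt "0 0 0 0 0 0 45" --squeeze 35

```text
time_s: 10.28
ee_pos: [0.4849, 0.2852, 0.1265]
tcp_rot: [0.322, 3.123, 0.003]
wrist_force: [1.5, 1.9, 3.6]
width: 0.686
```

```bash
python3 - <<'E'
from h import *
show()
E
```

```text
t 10.28 p [0.4849 0.2852 0.1265] z [ 0.002  0.002 -1.   ] y [0.204 0.979 0.002] F [1.5 1.9 3.6] w 0.686 j [ 0.39  0.49 -1.2   1.79  0.49  1.2   0.41]
```

Request:
apply_moves --pt "0 0 0 0 0 -6 45" --pt "0 0 0 0 0 -15 45" --pt "0 0 0 0 0 -30 45" --pt "0 0 0 0 0 -50 45" --pt "0 0 0 0 0 -80 45"

```text
time_s: 10.9
ee_pos: [0.4831, 0.2824, 0.2046]
tcp_rot: [-0.323, -3.121, 0.006]
wrist_force: [0.7, 0.6, -3.4]
width: 0.688
```

Request:
apply_moves --pt "0 0 0 0 0 -30 45" --pt "0 0 0 0 0 -60 45" --pt "0 0 0 0 0 -60 45"

```text
time_s: 11.28
ee_pos: [0.4848, 0.2843, 0.2669]
tcp_rot: [0.323, 3.123, -0.0]
wrist_force: [-0.2, 0.6, -5.8]
width: 0.689
```

```bash
python3 - <<'E'
from h import *
s=show()
a=manip.camera('scene');w=manip.camera('wrist')
print(proj(a,s['ee_pos']), [(np.round(m['point']),round(m['score'],2)) for m in manip.mark_of(a,'pack_a_mid')])
plan([.46,.0,.27],Rdown(-np.pi/2-.06))
E
```

```text
t 11.28 p [0.4848 0.2843 0.2669] z [ 0.002 -0.    -1.   ] y [0.205 0.979 0.   ] F [-0.2  0.6 -5.8] w 0.689 j [ 0.48  0.36 -1.29  1.61  0.36  1.43  0.51]
[378.70188261 169.96094637] []
turn [-0.003  0.004  2.996] shift [ -34.8 -281.9   -5.5]
```

Request:
apply_moves --pt "0 0 0.15 16 -50 -10 45" --pt "0 0 0.3 16 -100 -10 45" --pt "0 0 0.45 16 -150 -10 45" --pt "0 0 0.6 16 -191 -10 45" --pt "0 0 0.75 16 -191 -10 45"

```text
time_s: 12.05
ee_pos: [0.4281, 0.0953, 0.274]
tcp_rot: [-1.465, -2.779, 0.007]
wrist_force: [-0.2, 2.2, -4.5]
width: 0.683
```

Request:
apply_moves --pt "0 0 0.15 0 0 0 45" --pt "0 0 0.3 0 0 0 45" --pt "0 0 0.45 0 0 0 45" --pt "0 0 0.6 0 0 0 45" --pt "0 0 0.75 0 0 0 45"

```text
time_s: 12.68
ee_pos: [0.4284, 0.1004, 0.2739]
tcp_rot: [-2.37, -2.06, 0.004]
wrist_force: [-1.1, 0.0, -4.4]
width: 0.686
```

Request:
apply_moves --pt "0 0 0.15 0 0 0 45" --pt "0 0 0.3 0 0 0 45" --pt "0 0 0.45 0 0 0 45" --pt "0 0 0.6 0 0 0 45" --pt "0 0 0.75 0 0 0 45"

```text
time_s: 13.3
ee_pos: [0.4283, 0.1004, 0.2739]
tcp_rot: [-2.96, -1.049, 0.005]
wrist_force: [-0.3, 0.1, -4.0]
width: 0.686
```

Request:
apply_moves --pt "0 0 0.15 0 0 0 45" --pt "0 0 0.3 0 0 0 45" --pt "0 0 0.45 0 0 0 45" --pt "0 0 0.6 0 0 0 45" --pt "0 0 0.75 0 0 0 45"

```text
time_s: 13.92
ee_pos: [0.4284, 0.1004, 0.2739]
tcp_rot: [3.139, -0.108, -0.005]
wrist_force: [-0.5, -0.1, -5.3]
width: 0.688
```

```bash
python3 - <<'E'
from h import *
s=show();w=manip.camera('wrist');save(w,'w3')
plan([.43,.10,.27],Rdown(-np.pi/2-.06))
for x,y in((0,.17),(0,-.17),(0,.105)): print(proj(w,[.599+x+.06*y,.005+y,.063],s))
E
```

```text
t 13.93 p [0.4284 0.1004 0.2739] z [-0.003 -0.    -1.   ] y [-0.069 -0.998  0.   ] F [-0.5 -0.1 -5.3] w 0.688 j [ 1.08 -0.29 -1.14  1.86 -0.27  1.42 -1.64]
turn [ 0.     0.003 -0.013] shift [1.7 0.3 4. ]
[175.70927103  18.60481496]
[484.07412453  15.84047933]
[234.59887089  18.07689935]
```

View pics/w3.png

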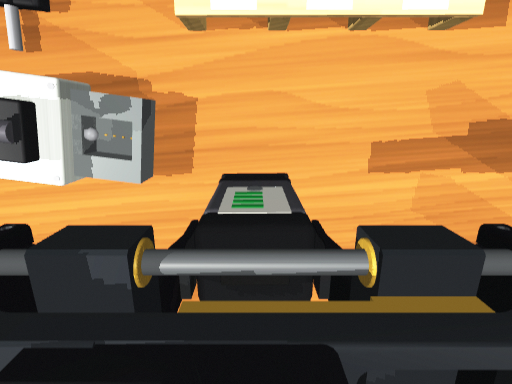

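Wrist view: pack a is held with its gauge facing the rack, the dock pocket is empty at (110,135), and the rack's front edge is at row 13, cols 176–484, with bay 0 between cols 190 and 270. Next: tilt the pack down in front of bay 0.

Request:
apply_moves --pt "0 0.16 0 20 -11 0 45" --pt "0 0.32 0 40 -22 20 45" --pt "0 0.48 0 40 -22 50 45" --pt "0 0.64 0 40 -22 80 45" --pt "0 0.78 0 40 -22 110 45"

```text
time_s: 14.6
ee_pos: [0.4724, 0.1028, 0.201]
tcp_rot: [2.979, -0.15, 0.732]
wrist_force: [0.9, -1.9, -3.5]
width: 0.688
```

```bash
python3 - <<'E'
from h import *
show()
E
```

```text
t 14.6 p [0.4724 0.1028 0.201 ] z [ 0.458 -0.091 -0.884] y [-0.111 -0.993  0.044] F [ 0.9 -1.9 -3.5] w 0.688 j [-0.05 -0.3  -0.36  2.23  0.24  0.8  -2.23]
```

Request:
apply_moves --pt "0 0 0 0 0 0 45" --pt "0 0 0 0 0 0 45"

```text
time_s: 14.85
ee_pos: [0.4733, 0.1038, 0.2034]
tcp_rot: [2.981, -0.149, 0.731]
wrist_force: [0.8, -1.1, -3.9]
width: 0.688
```

```bash
python3 - <<'E'
from h import *
show()
for t,P in((.7,[.48,.118,.13]),(.785,[.48,.118,.11])):
    Rm=Rdown(-np.pi/2-.065)@R.from_euler('y',t).as_matrix(); plan(P,Rm)
E
```

```text
t 14.85 p [0.4733 0.1038 0.2034] z [ 0.457 -0.09  -0.885] y [-0.111 -0.993  0.043] F [ 0.8 -1.1 -3.9] w 0.688 j [-0.04 -0.3  -0.37  2.23  0.23  0.8  -2.22]
turn [ 0.062  0.218 -0.014] shift [-29.2 -18.   66.7]
turn [ 0.062  0.303 -0.011] shift [-38.5 -18.9  84.4]
```

Request:
apply_moves --pt "0.02 0 0 -5 -8 25 45" --pt "0.04 0.07 0 -14 -14 50 45" --pt "0.06 0.15 -0.01 -20 -18 65 45" --pt "0.06 0.22 -0.01 -25 -18 68 45" --pt "0.06 0.22 -0.01 -25 -18 68 45"

```text
time_s: 15.48
ee_pos: [0.4861, 0.1153, 0.1316]
tcp_rot: [2.921, -0.109, 1.073]
wrist_force: [-1.7, -0.9, -1.4]
width: 0.685
```

```bash
python3 - <<'E'
from h import *
show()
for t,P in((.7,[.48,.118,.11]),(.785,[.48,.118,.11])):
    Rm=Rdown(-np.pi/2-.065)@R.from_euler('y',t).as_matrix(); plan(P,Rm)
E
```

```text
t 15.47 p [0.4861 0.1153 0.1316] z [ 0.645 -0.05  -0.762] y [-0.075 -0.997  0.002] F [-1.7 -0.9 -1.4] w 0.685 j [ 0.26 -0.3  -0.73  2.44  0.49  0.36 -2.57]
turn [ 0.008 -0.004 -0.006] shift [-18.8  -2.3  12.4]
turn [ 0.008  0.081 -0.006] shift [-18.8  -2.3  12.4]
```

Request:
apply_moves --pt "0 0 0 -1 -1 14 45" --pt "0 0 0 -2 -1 26 45" --pt "0 0 0 -3 -1 33 45" --pt "0 0 0 -3 -1 33 45"

```text
time_s: 15.98
ee_pos: [0.506, 0.1151, 0.1051]
tcp_rot: [2.923, -0.112, 1.074]
wrist_force: [-0.6, 0.3, -5.2]
width: 0.689
```

```bash
python3 - <<'E'
from h import *
show()
E
```

```text
t 15.97 p [0.506  0.1151 0.1051] z [ 0.646 -0.048 -0.762] y [-0.076 -0.997 -0.001] F [-0.6  0.3 -5.2] w 0.689 j [ 0.61 -0.23 -1.04  2.43  0.6   0.27 -2.67]
```

Request:
apply_moves --pt "0 -0.04 0 -15 0 2 45" --pt "0 -0.09 0 -31 0 1 45" --pt "0 -0.15 0 -46 0 4 45" --pt "0 -0.22 0 -61 0 7 45" --pt "0 -0.3 0 -70 0 10 45" --squeeze 10

```text
time_s: 16.6
ee_pos: [0.4586, 0.1201, 0.0522]
tcp_rot: [3.063, -0.11, 0.625]
wrist_force: [0.5, -2.8, -0.6]
width: 0.687
```

```bash
python3 - <<'E'
from h import *
s=show();w=manip.camera('wrist');b=manip.camera('side')
crop=cv2.resize(b['img'][150:330,170:410],(480,360))
im=np.hstack([cv2.resize(w['img'][0:300],(320,188)),np.zeros((188,160,3),np.uint8)])
cv2.imwrite('pics/m1.png',np.vstack([crop,im])[:,:,::-1])
E
```

```text
t 16.6 p [0.4586 0.1201 0.0522] z [ 0.391 -0.027 -0.92 ] y [-0.072 -0.997 -0.001] F [ 0.5 -2.8 -0.6] w 0.687 j [ 0.4  -0.06 -0.82  2.35  0.31  0.49 -2.33]
```

View pics/m1.png

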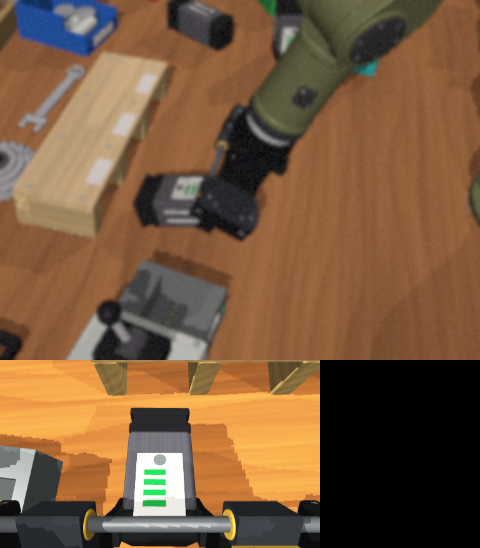

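Pack a lies gauge up, contacts towards bay 0 (wrist inset: pack at (160,450), bay walls at (118,375) and (205,375)). Lower it fully and slide it in.

Request:
apply_moves --pt "0 -0.1 0 -5 0 8 45" --pt "0 -0.2 0 -9 0 15 45" --pt "0 -0.3 0 -13 0 20 45" --pt "0 -0.3 0 -13 0 20 45"

```text
time_s: 17.2
ee_pos: [0.4549, 0.1207, 0.0273]
tcp_rot: [3.134, -0.115, 0.164]
wrist_force: [-0.6, 0.5, -5.2]
width: 0.688
```

```bash
python3 - <<'E'
from h import *
s=show();w=manip.camera('wrist')
cv2.imwrite('pics/m2.png',w['img'][0:300,:,::-1])
plan([.588,.1115,.029],Rdown(-np.pi/2-.065)@R.from_euler('y',.1).as_matrix())
E
```

```text
t 17.2 p [0.4549 0.1207 0.0273] z [ 0.104 -0.005 -0.995] y [-0.073 -0.997 -0.003] F [-0.6  0.5 -5.2] w 0.688 j [ 0.41  0.18 -0.78  2.16  0.25  0.77 -2.18]
turn [-0.001 -0.005 -0.007] shift [134.2  -0.5  12.1]
```

View pics/m2.png

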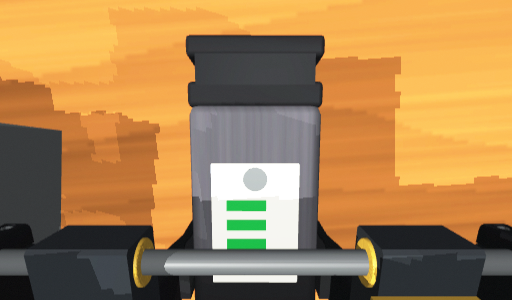

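Request:
apply_moves --pt "0 0 0 25 0 3 45" --pt "0 0 0 50 0 5 45" --pt "0 0 0 75 0 8 45" --pt "0 0 0 95 0 10 45" --pt "0 0 0 110 0 12 45"

```text
time_s: 17.88
ee_pos: [0.5633, 0.1128, 0.0265]
tcp_rot: [3.132, -0.111, 0.163]
wrist_force: [-0.1, 0.2, -3.9]
width: 0.689
```

```bash
python3 - <<'E'
from h import *
show()
E
```

```text
t 17.88 p [0.5633 0.1128 0.0265] z [ 0.104 -0.007 -0.995] y [-0.071 -0.998 -0.   ] F [-0.1  0.2 -3.9] w 0.689 j [ 0.34  0.4  -0.7   1.93  0.39  0.84 -2.2 ]
```

Going smoothly. The last part now, slowly.

Request:
apply_moves --pt "0 0 0 8 0 1 45" --pt "0 0 0 15 0 2 45" --pt "0 0 0 21 0 2 45" --pt "0 0 0 26 0 3 45" --pt "0 0 0 30 0 3 45"

```text
time_s: 18.5
ee_pos: [0.5932, 0.1109, 0.0262]
tcp_rot: [3.133, -0.111, 0.16]
wrist_force: [-0.0, -0.7, -5.2]
width: 0.689
```

```bash
python3 - <<'E'
from h import *
show()
E
```

```text
t 18.5 p [0.5932 0.1109 0.0262] z [ 0.102 -0.006 -0.995] y [-0.071 -0.998 -0.001] F [-0.  -0.7 -5.2] w 0.689 j [ 0.33  0.45 -0.68  1.85  0.42  0.87 -2.19]
```

Request:
apply_moves --pt "0 0 0 4 0 0 45" --pt "0 0 0 4 0 0 87" --pt "0 0 0 4 0 0 87" --pt "0 0 0 4 0 0 87" --pt "0 0 0 4 0 0 87"

```text
time_s: 19.12
ee_pos: [0.5964, 0.1098, 0.0265]
tcp_rot: [3.131, -0.111, 0.159]
wrist_force: [-4.8, -1.8, -0.8]
width: 0.983
```

Request:
apply_moves --pt "0 0 0 0 0 -30 87" --pt "0 0 0 0 0 -65 87" --pt "0 0 0 -40 0 -65 0" --pt "0 0 0 -85 0 -65 0" --pt "0 0 0 -85 0 -60 0"

```text
time_s: 19.75
ee_pos: [0.505, 0.1176, 0.078]
tcp_rot: [3.131, -0.107, 0.164]
wrist_force: [0.5, -0.3, 0.6]
width: 0.741
```

Request:
apply_moves --pt "0 0 0 0 0 0 0" --pt "0 0 0 0 0 0 0" --pt "0 0 0 0 0 0 0" --pt "0 0 0 0 0 20 0" --pt "0 0 0 0 0 44 0"

```text
time_s: 20.38
ee_pos: [0.5124, 0.1168, 0.034]
tcp_rot: [3.133, -0.112, 0.164]
wrist_force: [-0.5, -0.5, 0.3]
width: 0.174
```

```bash
python3 - <<'E'
from h import *
s=show();w=manip.camera('wrist');save(w,'m3')
E
```

```text
t 20.38 p [0.5124 0.1168 0.034 ] z [ 0.104 -0.006 -0.995] y [-0.071 -0.997 -0.001] F [-0.5 -0.5  0.3] w 0.174 j [ 0.39  0.29 -0.76  2.04  0.33  0.82 -2.19]
```

View pics/m3.png

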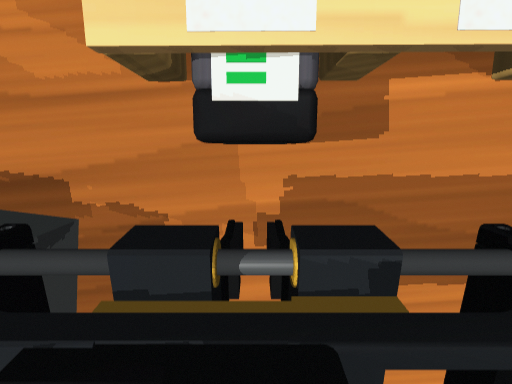

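Pack a sits in bay 0, gauge up, proud by about 35–40 mm (handle end at row 143). I'll push it home with closed fingers.

Request:
apply_moves --pt "0 0 0 20 0 2 0" --pt "0 0 0 40 0 4 0" --pt "0 0 0 46 0 5 0" --pt "0 0 0 50 0 5 0" --pt "0 0 0 53 0 5 0"

```text
time_s: 21.05
ee_pos: [0.5616, 0.1134, 0.0339]
tcp_rot: [3.132, -0.109, 0.153]
wrist_force: [-4.7, 0.4, 2.5]
width: 0.008
```

Request:
apply_moves --pt "0 0 0 3 0 0 0" --pt "0 0 0 5 0 0 0"

```text
time_s: 21.3
ee_pos: [0.5622, 0.1135, 0.0337]
tcp_rot: [3.13, -0.109, 0.139]
wrist_force: [-19.9, 0.5, 16.3]
width: 0.002
```

Request:
apply_moves --pt "0 0 0 3 0 0 0" --pt "0 0 0 5 0 0 0"

```text
time_s: 21.55
ee_pos: [0.5626, 0.1135, 0.0335]
tcp_rot: [3.129, -0.108, 0.125]
wrist_force: [-33.4, -1.3, 27.2]
width: 0.007
```

Pack a is firmly home: force rises without any motion. Retreat and go to look at d.

Request:
apply_moves --pt "0 0 0 -20 0 0 0" --pt "0 0 0 -45 0 -15 0" --pt "0 0 0 -45 20 -75 40" --pt "0 0 0 -45 60 -120 87" --pt "0 0 0 -45 100 -160 87"

```text
time_s: 22.18
ee_pos: [0.5054, 0.0162, 0.1917]
tcp_rot: [3.132, -0.108, 0.163]
wrist_force: [0.3, -0.2, -0.4]
width: 0.26
```

Request:
apply_moves --pt "0 0 -0.18 -20 60 -50 87" --pt "0 0 -0.37 -40 120 -100 87" --pt "0 0 -0.55 -60 180 -140 87" --pt "0 0 -0.74 -70 240 -150 87" --pt "0 0 -0.92 -80 290 -150 87"

```text
time_s: 22.8
ee_pos: [0.4146, -0.1972, 0.3144]
tcp_rot: [2.893, 1.095, 0.146]
wrist_force: [0.8, 0.2, -0.4]
width: 0.834
```

Request:
apply_moves --pt "0 0 -0.18 0 0 0 87" --pt "0 0 -0.37 0 0 0 87" --pt "0 0 -0.55 0 0 0 87" --pt "0 0 -0.74 0 0 0 87" --pt "0 0 -0.9 0 0 0 87"

```text
time_s: 23.42
ee_pos: [0.4149, -0.1958, 0.3127]
tcp_rot: [2.107, 2.221, 0.1]
wrist_force: [-0.4, -0.1, -0.4]
width: 0.997
```

```bash
python3 - <<'E'
from fit import *
s=show();w=manip.camera('wrist');save(w,'w4')
print([(np.round(m['point']),round(m['score'],2)) for m in manip.mark_of(w,'pack_d_mid')])
print(proj(w,[.396,-.32,.13],s),proj(w,[.57,-.379,.06],s))
plan([.40,-.30,.33],Rdown(.21))
E
```

```text
t 23.43 p [ 0.4149 -0.1958  0.3127] z [ 0.102 -0.007 -0.995] y [0.993 0.053 0.101] F [-0.4 -0.1 -0.4] w 0.997 j [ 0.76 -0.18 -0.3   1.85 -0.09  1.37  0.53]
[(array([134., 242.]), 0.93), (array([224., 246.]), 0.86), (array([173., 310.]), 0.65)]
[220.50958594 271.53091056] [326.34893552 279.06400464]
turn [ 0.1    0.02  -0.163] shift [-103.6  -18.1  -18. ]
```

View pics/w4.png

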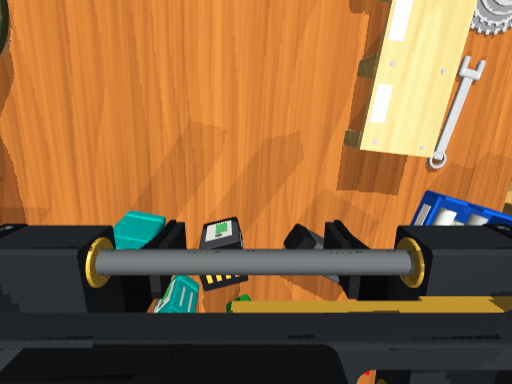

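Request:
apply_moves --pt "0.1 0.02 -0.16 -60 -10 -17 87" --pt "0.1 0.02 -0.16 -120 -20 -17 87" --pt "0.1 0.02 -0.16 -170 -28 -17 87" --pt "0.1 0.02 -0.16 -203 -33 -17 87" --pt "0.1 0.02 -0.16 -203 -33 -17 87"

```text
time_s: 24.15
ee_pos: [0.3883, -0.403, 0.3277]
tcp_rot: [-1.989, -2.43, -0.001]
wrist_force: [-0.0, 0.8, -0.1]
width: 0.997
```

```bash
python3 - <<'E'
from fit import *
s=show();w=manip.camera('wrist');save(w,'w5')
print([(np.round(m['point']),round(m['score'],2)) for m in manip.mark_of(w,'pack_d_mid')])
print(proj(w,[.396,-.32,.13],s),proj(w,[.57,-.379,.06],s))
E
```

```text
t 24.15 p [ 0.3883 -0.403   0.3277] z [-0.001  0.001 -1.   ] y [ 0.98   0.197 -0.   ] F [-0.   0.8 -0.1] w 0.997 j [ 0.88  0.11 -0.13  1.54  0.01  1.49  0.94]
[(array([209., 178.]), 0.93), (array([182.,  83.]), 0.9)]
[275.47600426 109.3142281 ] [377.92574868 175.27559962]
```

View pics/w5.png

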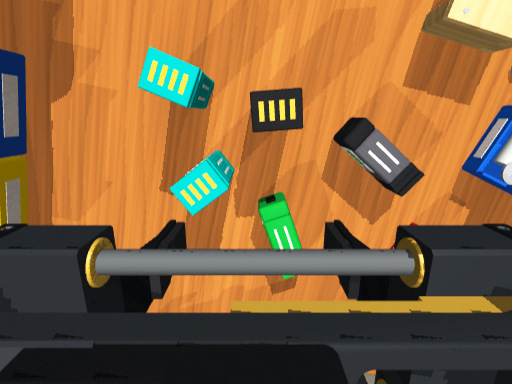

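Wrist view: dark d, standing with contacts up, at (277,110); turquoise at (175,78) and (203,185); green at (280,235); dark b at (378,157). Descending onto d.

Request:
apply_moves --pt "0 0 -0.045 40 14 40 87" --pt "0 0 -0.045 79 26 80 87" --pt "0 0 -0.045 79 26 130 87" --pt "0 0 -0.045 79 26 180 87" --pt "0 0 -0.045 79 26 220 87"

```text
time_s: 24.88
ee_pos: [0.3995, -0.3155, 0.1075]
tcp_rot: [-1.924, -2.484, -0.002]
wrist_force: [-0.1, -0.3, 0.2]
width: 1.0
```

Request:
apply_moves --pt "0 0 0 0 0 15 87" --pt "0 0 0 0 0 15 50" --pt "0 0 0 0 0 15 45" --pt "0 0 0 0 0 15 45" --pt "0 0 0 0 0 15 45" --squeeze 30

```text
time_s: 25.5
ee_pos: [0.3991, -0.319, 0.0951]
tcp_rot: [1.926, 2.48, -0.001]
wrist_force: [-3.3, -0.8, 6.2]
width: 0.686
```

Request:
apply_moves --pt "0 0 0 0 0 0 45" --pt "0 0 0 0 0 -30 45" --pt "0 0 0 0 0 -80 45" --pt "0 0 0 0 0 -130 45" --pt "0 0 0 0 0 -165 45"

```text
time_s: 26.12
ee_pos: [0.3996, -0.3177, 0.2604]
tcp_rot: [1.925, 2.481, 0.002]
wrist_force: [0.8, -0.5, -6.1]
width: 0.689
```

```bash
python3 - <<'E'
from h import *
show()
plan([.43,-.09,.26],Rdown(np.pi/2-.065))
E
```

```text
t 26.12 p [ 0.3996 -0.3177  0.2604] z [ 0.002  0.    -1.   ] y [0.969 0.249 0.002] F [ 0.8 -0.5 -6.1] w 0.689 j [ 0.82  0.02 -0.2   1.76  0.    1.35  0.87]
turn [ 1.000e-03  1.000e-03 -1.254e+00] shift [212.9  86.1   0.5]
```

Request:
apply_moves --pt "0 0 -0.17 50 32 0 45" --pt "0 0 -0.34 100 65 0 45" --pt "0 0 -0.52 150 97 0 45" --pt "0 0 -0.7 202 130 0 45" --pt "0 0 -0.87 202 130 0 45"

```text
time_s: 26.75
ee_pos: [0.4759, -0.0826, 0.2583]
tcp_rot: [-0.675, -3.068, -0.006]
wrist_force: [-1.1, -1.6, -5.2]
width: 0.691
```

Request:
apply_moves --pt "0 0 -0.17 0 0 0 45" --pt "0 0 -0.34 0 0 10 45" --pt "0 0 -0.38 0 0 30 45" --pt "0 0 -0.38 0 0 50 45" --pt "0 0 -0.38 0 0 50 45"

```text
time_s: 27.38
ee_pos: [0.4731, -0.0893, 0.2065]
tcp_rot: [-0.109, -3.135, -0.003]
wrist_force: [-0.6, -0.3, -5.4]
width: 0.686
```

```bash
python3 - <<'E'
from h import *
show()
plan([.475,-.092,.15],Rdown(np.pi/2-.065)@R.from_euler('y',.6).as_matrix())
E
```

```text
t 27.38 p [ 0.4731 -0.0893  0.2065] z [-0.004  0.002 -1.   ] y [0.069 0.998 0.002] F [-0.6 -0.3 -5.4] w 0.686 j [ 0.57  0.01 -0.44  1.89  0.    1.25  1.63]
turn [ 0.003  0.595 -0.004] shift [-2.3 -2.6 56.5]
```

Request:
apply_moves --pt "0 0.15 0 0 -1 20 45" --pt "0 0.3 0 -1 -2 40 45" --pt "0 0.45 0 -2 -3 56 45" --pt "0 0.6 0 -2 -3 75 45" --pt "0 0.6 0 -2 -3 90 45"

```text
time_s: 28.0
ee_pos: [0.478, -0.0927, 0.1147]
tcp_rot: [-0.088, -2.538, -0.032]
wrist_force: [0.3, 0.1, -4.9]
width: 0.687
```

```bash
python3 - <<'E'
from h import *
show()
E
```

```text
t 28.0 p [ 0.478  -0.0927  0.1147] z [-0.565  0.042 -0.824] y [0.07  0.998 0.003] F [ 0.3  0.1 -4.9] w 0.687 j [ 0.43  0.57 -0.43  1.55  0.18  1.68  1.46]
```

Request:
apply_moves --pt "0 0 0 -8 0 11 45" --pt "0 0 0 -13 0 19 45" --pt "0 -0.05 0 -39 0 17 45" --pt "0 -0.1 0 -53 0 18 45" --pt "0 -0.15 0 -65 0 21 45" --squeeze 10

```text
time_s: 28.62
ee_pos: [0.5203, -0.0966, 0.068]
tcp_rot: [-0.095, -2.698, -0.02]
wrist_force: [-0.3, -1.1, 0.8]
width: 0.692
```

Request:
apply_moves --pt "0 -0.1 0 -10 0 6 45" --pt "0 -0.2 0 -18 0 11 45" --pt "0 -0.3 0 -26 0 18 45" --pt "0 -0.42 0 -32 0 23 45" --pt "0 -0.42 0 -32 0 23 45"

```text
time_s: 29.25
ee_pos: [0.5348, -0.0979, 0.0318]
tcp_rot: [-0.109, -3.109, 0.002]
wrist_force: [0.2, 0.1, -5.6]
width: 0.693
```

```bash
python3 - <<'E'
from h import *
s=show();b=manip.camera('side');a=manip.camera('scene')
c1=cv2.resize(b['img'][130:280,180:380],(400,300));c2=cv2.resize(a['img'][150:300,150:350],(400,300))
cv2.imwrite('pics/m4.png',np.hstack([c1,c2])[:,:,::-1])
E
```

```text
t 29.25 p [ 0.5348 -0.0979  0.0318] z [-0.03  0.   -1.  ] y [ 0.07   0.998 -0.002] F [ 0.2  0.1 -5.6] w 0.693 j [ 0.53  0.36 -0.47  1.89  0.2   0.96  1.47]
```

View pics/m4.png

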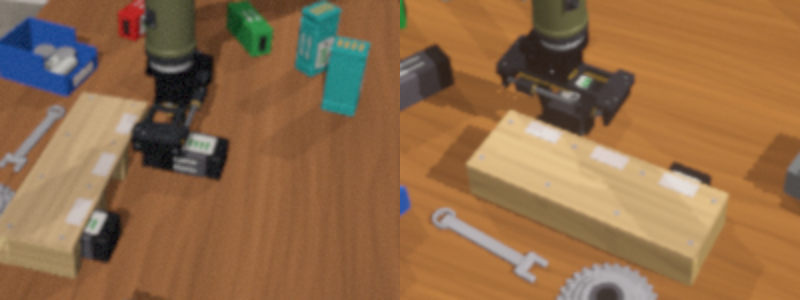

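Pack d lies flat, gauge up, contacts towards bay 2; pack a is seen in bay 0. Release, slide the open fingers back to the handle end, regrip.

Request:
apply_moves --pt "0 0 0 0 0 3 45" --pt "0 0 0 0 0 5 45" --pt "0 0 0 0 0 5 87" --pt "0 0 0 0 0 5 87" --pt "0 0 0 0 0 5 87"

```text
time_s: 29.98
ee_pos: [0.5376, -0.0971, 0.0253]
tcp_rot: [-0.108, -3.11, -0.003]
wrist_force: [-0.9, 1.0, 0.0]
width: 0.939
```

Request:
apply_moves --pt "0 0 0 25 0 0 87" --pt "0 0 0 50 0 0 87" --pt "0 0 0 74 0 0 87" --pt "0 0 0 74 0 0 50" --pt "0 0 0 74 0 0 45" --squeeze 20

```text
time_s: 30.6
ee_pos: [0.4646, -0.0922, 0.0278]
tcp_rot: [-0.108, -3.112, -0.002]
wrist_force: [0.2, -0.0, 0.3]
width: 0.853
```

Request:
apply_moves --pt "0 0 0 0 0 0 45" --pt "0 0 0 0 0 0 45" --pt "0 0 0 0 0 0 45"

```text
time_s: 30.98
ee_pos: [0.4643, -0.0921, 0.0275]
tcp_rot: [-0.108, -3.112, -0.003]
wrist_force: [2.1, -1.3, -1.6]
width: 0.692
```

```bash
python3 - <<'E'
from h import *
show()
plan([.57,-.0985,.028],Rdown(np.pi/2-.065))
E
```

```text
t 30.98 p [ 0.4643 -0.0921  0.0275] z [-0.028  0.003 -1.   ] y [0.069 0.998 0.001] F [ 2.1 -1.3 -1.6] w 0.692 j [ 0.59  0.23 -0.49  2.06  0.14  0.9   1.52]
turn [ 0.001 -0.028 -0.004] shift [-105.9    0.9   -3.5]
```

Request:
apply_moves --pt "0 0 0 -22 1 -1 45" --pt "0 0 0 -44 1 -2 45" --pt "0 0 0 -66 1 -2 45" --pt "0 0 0 -88 1 -3 45" --pt "0 0 0 -106 1 -3 45"

```text
time_s: 31.6
ee_pos: [0.5659, -0.0983, 0.0271]
tcp_rot: [-0.108, -3.1, -0.002]
wrist_force: [-16.2, 1.2, 19.2]
width: 0.69
```

Request:
apply_moves --pt "0 0 0 0 0 0 45" --pt "0 0 0 -3 0 0 45"

```text
time_s: 31.85
ee_pos: [0.5694, -0.0984, 0.027]
tcp_rot: [-0.108, -3.104, -0.002]
wrist_force: [-12.5, 1.6, 13.2]
width: 0.688
```

```bash
python3 - <<'E'
from h import *
show()
E
```

```text
t 31.85 p [ 0.5694 -0.0984  0.027 ] z [-0.036  0.003 -0.999] y [0.07  0.998 0.   ] F [-12.5   1.6  13.2] w 0.688 j [ 0.51  0.44 -0.46  1.81  0.23  0.99  1.45]
```

Request:
apply_moves --pt "0 0 0 2 0 0 87" --pt "0 0 0 2 0 0 87" --pt "0 0 0 2 0 0 87" --pt "0 0 0 2 0 -20 87" --pt "0 0 0 2 0 -65 87"

```text
time_s: 32.48
ee_pos: [0.5709, -0.0984, 0.0922]
tcp_rot: [-0.108, -3.107, -0.004]
wrist_force: [0.5, 0.2, 1.1]
width: 0.993
```

Request:
apply_moves --pt "0 0 0 45 0 0 0" --pt "0 0 0 88 0 0 0" --pt "0 0 0 88 0 0 0" --pt "0 0 0 88 0 0 0" --pt "0 0 0 88 0 15 0"

```text
time_s: 33.1
ee_pos: [0.4865, -0.0927, 0.081]
tcp_rot: [-0.108, -3.115, -0.002]
wrist_force: [0.1, -0.3, -0.5]
width: 0.514
```

Request:
apply_moves --pt "0 0 0 0 0 20 0" --pt "0 0 0 0 0 43 0" --pt "0 0 0 -15 0 43 0" --pt "0 0 0 -30 0 43 0" --pt "0 0 0 -40 0 43 0"

```text
time_s: 33.72
ee_pos: [0.5252, -0.0952, 0.0365]
tcp_rot: [-0.108, -3.113, -0.003]
wrist_force: [0.0, 0.2, 0.2]
width: 0.018
```

```bash
python3 - <<'E'
from h import *
show()
E
```

```text
t 33.73 p [ 0.5252 -0.0952  0.0365] z [-0.027  0.003 -1.   ] y [0.069 0.998 0.001] F [0.  0.2 0.2] w 0.018 j [ 0.55  0.34 -0.48  1.92  0.19  0.96  1.48]
```

Request:
apply_moves --pt "0 0 0 -10 0 0 0" --pt "0 0 0 -16 0 0 0" --pt "0 0 0 -20 0 0 0" --pt "0 0 0 -23 0 0 0"

```text
time_s: 34.22
ee_pos: [0.5451, -0.0968, 0.035]
tcp_rot: [-0.108, -3.109, -0.002]
wrist_force: [-6.2, 0.6, 5.1]
width: 0.004
```

Request:
apply_moves --pt "0 0 0 -3 0 0 0" --pt "0 0 0 -5 0 0 0" --pt "0 0 0 -5 0 0 0"

```text
time_s: 34.6
ee_pos: [0.5482, -0.0971, 0.0346]
tcp_rot: [-0.108, -3.105, -0.002]
wrist_force: [-5.5, 0.2, 4.4]
width: 0.001
```

Request:
apply_moves --pt "0 0 0 -3 0 0 0" --pt "0 0 0 -5 0 0 0" --pt "0 0 0 -5 0 0 0"

```text
time_s: 34.98
ee_pos: [0.5492, -0.0972, 0.0341]
tcp_rot: [-0.108, -3.096, -0.002]
wrist_force: [-17.7, 2.0, 14.0]
width: 0.002
```

Pack d is home: at x=0.549 the force rises, matching the 0.548 predicted from bay 0. Retreat and go to look at b.

Request:
apply_moves --pt "0 0 0 30 0 0 0" --pt "0 0 0 45 0 -30 0" --pt "0 0 0 45 0 -90 40" --pt "0 0 0 45 -40 -150 87" --pt "0 0 0 45 -90 -180 87"

```text
time_s: 35.6
ee_pos: [0.5111, -0.1801, 0.2167]
tcp_rot: [-0.102, -3.115, -0.0]
wrist_force: [1.2, -0.9, -0.9]
width: 0.257
```

Request:
apply_moves --pt "0 0 0.15 -30 -50 -40 87" --pt "0 0 0.3 -70 -100 -70 87" --pt "0 0 0.45 -100 -150 -90 87" --pt "0 0 0.51 -110 -200 -90 87" --pt "0 0 0.51 -120 -240 -90 87"

```text
time_s: 36.22
ee_pos: [0.6155, -0.4319, 0.2996]
tcp_rot: [-0.893, -2.982, 0.011]
wrist_force: [0.5, -0.1, -0.6]
width: 0.833
```

```bash
python3 - <<'E'
from fit import *
s=show();w=manip.camera('wrist');save(w,'w6')
ms=[m for m in manip.silhouettes(w,'pack_b_mid')]
print([(round(m['score'],2),m['bbox']) for m in ms],proj(w,[.57,-.379,.06],s))
side=R.from_euler('x',90,degrees=True).as_matrix()
for m in ms[:4]: print(m['bbox'],fit([(w,m['mask'].astype(float),s)],PACK,[.57,-.38,-.57],side,.03))
E
```

```text
t 36.23 p [ 0.6155 -0.4319  0.2996] z [-0.029  0.001 -1.   ] y [ 0.549  0.835 -0.015] F [ 0.5 -0.1 -0.6] w 0.833 j [ 0.73  0.57 -0.29  1.01  0.17  1.61  1.48]
[(0.96, [198.0, 210.2, 273.6, 247.4]), (0.91, [267.3, 59.9, 306.5, 159.2]), (0.67, [109.7, 53.3, 187.0, 156.8])] [272.03964481 124.76399102]
[198.0, 210.2, 273.6, 247.4] (array([ 0.67671297, -0.51506563, -1.97310416]), np.float64(0.46570174812134474))
[267.3, 59.9, 306.5, 159.2] (array([ 0.57022002, -0.35272986, -0.50478203]), np.float64(0.04840442843804188))
[109.7, 53.3, 187.0, 156.8] (array([ 0.97679012, -0.83308642, -0.84654321]), np.float64(1.0))
```

View pics/w6.png

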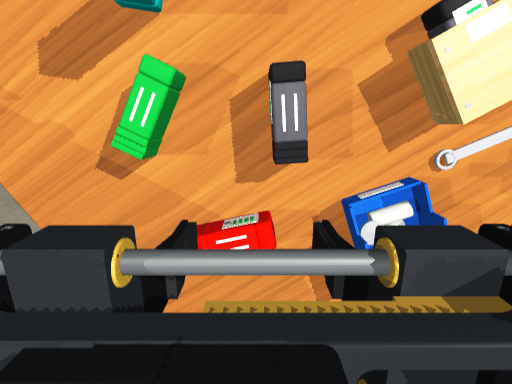

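Wrist view: dark b at (289,112), its white gauge sliver on the left side, contact end down in the image. It fits (0.570, −0.353), yaw −0.505, so it seems to have been knocked about 25 mm. Red is at (235,232) and green at (150,107).

```bash
python3 - <<'E'
from h import *
show()
plan([.570,-.353,.10],Rdown(np.pi/2-.505));plan([.570,-.353,.055],Rdown(np.pi/2-.505))
E
```

```text
t 36.33 p [ 0.6134 -0.4355  0.2968] z [-0.033  0.001 -0.999] y [ 0.554  0.832 -0.018] F [-0.5  0.6 -0.7] w 0.927 j [ 0.73  0.58 -0.28  1.01  0.17  1.61  1.48]
turn [-0.017 -0.028 -0.082] shift [ 76.4  48.1 198.2]
turn [-0.017 -0.028 -0.082] shift [ 75.2  48.9 243.1]
```

Request:
apply_moves --pt "-0.017 -0.028 -0.08 40 25 40 87" --pt "-0.017 -0.028 -0.08 76 48 80 87" --pt "-0.017 -0.028 -0.08 76 48 140 87" --pt "-0.017 -0.028 -0.08 76 48 190 87" --pt "-0.017 -0.028 -0.08 76 48 198 87"

```text
time_s: 36.95
ee_pos: [0.5696, -0.3443, 0.0991]
tcp_rot: [-0.774, -3.04, -0.009]
wrist_force: [-0.4, -0.1, -0.0]
width: 1.002
```

```bash
python3 - <<'E'
from fit import *
s=show()
side=R.from_euler('x',90,degrees=True).as_matrix()
a=manip.camera('scene');b=manip.camera('side')
for p in(a,b):print([(np.round(m['bbox']),round(m['score'],2)) for m in manip.silhouettes(p,'pack_b_mid')], proj(p,[.57,-.353,.03]))
plan([.570,-.353,.055],Rdown(np.pi/2-.505))
E
```

```text
t 36.95 p [ 0.5696 -0.3443  0.0991] z [-0.003  0.007 -1.   ] y [0.478 0.878 0.005] F [-0.4 -0.1 -0. ] w 1.002 j [ 0.76  0.48 -0.33  1.56  0.16  1.14  1.47]
[(array([ 69., 176., 108., 217.]), 0.98), (array([110., 147., 152., 164.]), 0.73), (array([132., 174., 179., 211.]), 0.69)] [154.31808098 189.81417375]
[(array([240., 124., 256., 149.]), 0.63)] [269.42625226 161.22637875]
turn [0.004 0.006 0.006] shift [ 1.  -7.4 50.7]
```

Request:
apply_moves --pt "0 0 0 1 -7 15 87" --pt "0 0 0 1 -7 30 87" --pt "0 0 0 1 -7 44 87" --pt "0 0 0 1 -7 44 50" --pt "0 0 0 1 -7 44 35" --squeeze 30

```text
time_s: 37.78
ee_pos: [0.5686, -0.3518, 0.059]
tcp_rot: [0.775, 3.042, 0.006]
wrist_force: [-0.2, 0.0, 0.7]
width: 0.853
```

Request:
apply_moves --pt "0 0 0 0 0 0 35" --pt "0 0 0 0 0 0 35" --pt "0 0 0 0 0 0 35" --pt "0 0 0 0 0 0 35" --pt "0 0 0 0 0 0 35"

```text
time_s: 38.4
ee_pos: [0.5689, -0.3515, 0.0594]
tcp_rot: [0.775, 3.041, 0.006]
wrist_force: [1.4, 3.5, 2.7]
width: 0.525
```

Request:
apply_moves --pt "0 0 0 0 0 -40 35" --pt "0 0 0 0 0 -90 35" --pt "0 0 0 0 0 -130 35" --pt "0 0 0 0 0 -130 35"

```text
time_s: 38.9
ee_pos: [0.569, -0.3537, 0.1918]
tcp_rot: [0.776, 3.036, 0.002]
wrist_force: [0.4, -1.1, -4.9]
width: 0.527
```

```bash
python3 - <<'E'
from fit import *
s=show()
plan([.465,.0,.185],Rdown(np.pi/2-.065))
E
```

```text
t 38.9 p [ 0.569  -0.3537  0.1918] z [ 0.008 -0.001 -1.   ] y [0.48  0.878 0.003] F [ 0.4 -1.1 -4.9] w 0.527 j [ 0.77  0.41 -0.34  1.46  0.13  1.29  1.5 ]
turn [ 0.001  0.008 -0.435] shift [261.  260.4   5.7]
```

Request:
apply_moves --pt "0 0 -0.1 40 40 0 35" --pt "0 0 -0.2 80 80 0 35" --pt "0 0 -0.3 120 120 0 35" --pt "0 0 -0.43 160 160 0 35" --pt "0 0 -0.43 200 200 0 35"

```text
time_s: 39.52
ee_pos: [0.4855, -0.0795, 0.1864]
tcp_rot: [-0.109, -3.138, -0.006]
wrist_force: [-0.3, 0.9, -4.3]
width: 0.523
```

```bash
python3 - <<'E'
from fit import *
s=show()
plan([.465,.01,.185],Rdown(np.pi/2-.065));plan([.465,.01,.13],Rdown(np.pi/2-.065)@R.from_euler('x',.8).as_matrix())
E
```

```text
t 39.52 p [ 0.4855 -0.0795  0.1864] z [-0.001  0.004 -1.   ] y [0.069 0.998 0.004] F [-0.3  0.9 -4.3] w 0.523 j [ 0.65  0.05 -0.55  1.89  0.03  1.21  1.59]
turn [ 0.004 -0.001 -0.004] shift [26.6 87.8  1.8]
turn [ 0.804 -0.003 -0.003] shift [26.6 87.6 56.8]
```

Request:
apply_moves --pt "0.1 0 0 14 45 0 35" --pt "0.25 0 0 26 88 0 35" --pt "0.42 0 0 26 88 10 35" --pt "0.6 0 0 26 88 30 35" --pt "0.77 0 0 26 88 55 35"

```text
time_s: 40.15
ee_pos: [0.4683, 0.0091, 0.1326]
tcp_rot: [-0.101, -2.889, 1.172]
wrist_force: [-0.5, -1.9, -5.7]
width: 0.528
```

Request:
apply_moves --pt "0.03 0 0 0 0 0 35" --pt "0.03 0 0 0 0 0 35"

```text
time_s: 40.4
ee_pos: [0.4681, 0.0087, 0.1337]
tcp_rot: [-0.099, -2.871, 1.206]
wrist_force: [0.6, -0.2, -5.2]
width: 0.528
```

```bash
python3 - <<'E'
from fit import *
s=show()
plan([.465,.01,.065],Rdown(np.pi/2-.065)@R.from_euler('x',.8).as_matrix())
E
```

```text
t 40.4 p [0.4681 0.0087 0.1337] z [-0.049 -0.713 -0.7  ] y [ 0.049  0.698 -0.714] F [ 0.6 -0.2 -5.2] w 0.528 j [ 0.11  0.42 -0.75  1.9   0.83  1.61  0.55]
turn [ 0.004 -0.002 -0.003] shift [ 3.2 49.8 47.3]
```

Request:
apply_moves --pt "0 0 0 0 15 14 35" --pt "0 0 0 0 30 28 35" --pt "0 0 0 0 42 40 35" --pt "0 0 0 0 49 47 35" --pt "0 0 0 0 53 51 35"

```text
time_s: 41.02
ee_pos: [0.4687, 0.0092, 0.0605]
tcp_rot: [-0.102, -2.871, 1.209]
wrist_force: [-0.3, -0.6, -4.4]
width: 0.527
```

Request:
apply_moves --pt "0 0 0 0 0 0 35" --pt "0 0 0 0 2 2 35"

```text
time_s: 41.28
ee_pos: [0.4692, 0.0095, 0.0587]
tcp_rot: [-0.102, -2.873, 1.209]
wrist_force: [-0.2, -0.2, -4.1]
width: 0.527
```

```bash
python3 - <<'E'
from fit import *
s=show()
E
```

```text
t 41.27 p [0.4692 0.0095 0.0587] z [-0.047 -0.714 -0.699] y [ 0.052  0.697 -0.715] F [-0.2 -0.2 -4.1] w 0.527 j [ 0.07  0.55 -0.72  1.93  0.9   1.54  0.43]
```

Request:
apply_moves --pt "0 0 0 0 2 2 35" --pt "0 0 0 0 2 2 35"

```text
time_s: 41.52
ee_pos: [0.4697, 0.0094, 0.0577]
tcp_rot: [-0.102, -2.872, 1.214]
wrist_force: [-0.3, 1.7, 4.8]
width: 0.525
```

Request:
apply_moves --pt "0 0 0 0 1 1 54" --pt "0 0 0 0 1 1 60" --pt "0 0 0 0 0 0 66" --pt "0 0 0 0 0 0 66" --pt "0 0 0 0 0 0 66"

```text
time_s: 42.15
ee_pos: [0.4687, 0.009, 0.0554]
tcp_rot: [-0.102, -2.871, 1.209]
wrist_force: [0.5, 0.8, -1.1]
width: 0.754
```

```bash
python3 - <<'E'
from fit import *
s=show();b=manip.camera('side');a=manip.camera('scene');w=manip.camera('wrist')
c1=cv2.resize(b['img'][150:300,180:380],(400,300));c2=cv2.resize(w['img'],(400,300))
cv2.imwrite('pics/m5.png',np.hstack([c1,c2])[:,:,::-1])
E
```

```text
t 42.15 p [0.4687 0.009  0.0554] z [-0.048 -0.714 -0.699] y [ 0.051  0.697 -0.715] F [ 0.5  0.8 -1.1] w 0.754 j [ 0.07  0.56 -0.71  1.93  0.9   1.54  0.43]
```

View pics/m5.png

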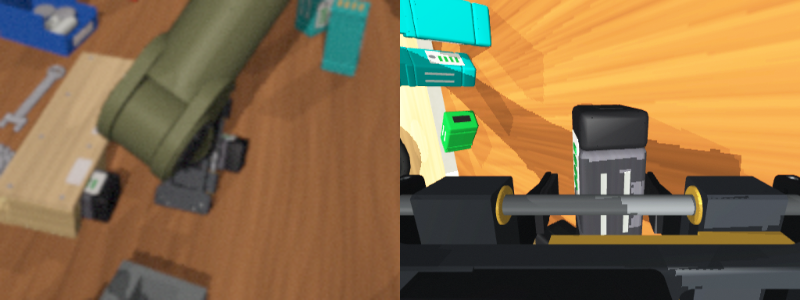

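Pack b is tilted about 46° between the opened fingers, gauge side on the left. Withdraw along the tool axis so it settles on its back.

Request:
apply_moves --pt "0 0 0 0 0 -20 66" --pt "0 0 0 0 0 -45 66" --pt "0 0 0 0 0 -75 66" --pt "0 0 0 0 0 -100 66" --pt "0 0 0 0 0 -100 87"

```text
time_s: 42.92
ee_pos: [0.4744, 0.0835, 0.1271]
tcp_rot: [-0.1, -2.877, 1.207]
wrist_force: [0.7, 0.8, -1.2]
width: 0.809
```

Request:
apply_moves --pt "-0.18 0 0 0 -20 -30 87" --pt "-0.36 0 0 0 -50 -50 87" --pt "-0.54 0 0 0 -90 -70 87" --pt "-0.72 0 0 0 -120 -80 87" --pt "-0.8 0 0 0 -120 -80 87"

```text
time_s: 43.55
ee_pos: [0.4724, 0.0497, 0.27]
tcp_rot: [0.122, 3.129, 0.005]
wrist_force: [-0.7, 0.2, -0.8]
width: 1.001
```

```bash
python3 - <<'E'
from fit import *
s=show();w=manip.camera('wrist')
print([(np.round(m['bbox']),round(m['score'],2)) for m in manip.silhouettes(w,'pack_b_mid')])
for n in ('pack_b_mid','pack_b_contacts'): print(n,[(np.round(m['point']),round(m['score'],2),np.round(onz(w,m['point'],.023,s),3)) for m in manip.mark_of(w,n)])
save(w,'m6');print(proj(w,[.465,.01,.046],s))
E
```

```text
t 43.55 p [0.4724 0.0497 0.27  ] z [ 0.01   0.002 -1.   ] y [0.078 0.997 0.003] F [-0.7  0.2 -0.8] w 1.001 j [ 0.68 -0.06 -0.8   1.81 -0.05  1.36  1.39]
[(array([203., 123., 250., 219.]), 0.56)]
pack_b_mid [(array([226., 170.]), 0.98, array([0.473, 0.01 , 0.023])), (array([231., 213.]), 0.74, array([0.537, 0.01 , 0.023]))]
pack_b_contacts [(array([229., 213.]), 0.84, array([0.536, 0.008, 0.023]))]
[223.6064978  168.01101547]
```

View pics/m6.png

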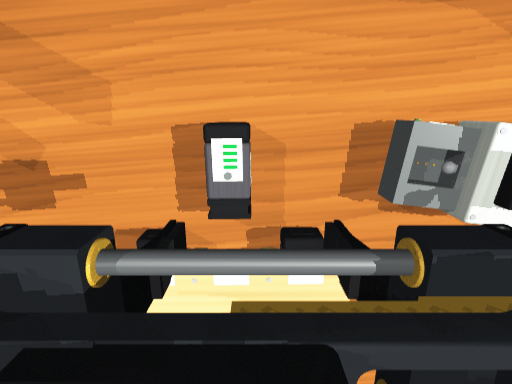

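Pack b lies flat, gauge up, at (227,170), contacts towards bay 1. Grip the handle end and insert.

```bash
python3 - <<'E'
from fit import *
plan([.435,.0135,.08],Rdown(np.pi/2-.045))
E
```

```text
turn [ 0.001  0.002 -0.025] shift [ 32.9 -43.  186.3]
```

Request:
apply_moves --pt "0 0 -0.03 20 -25 30 87" --pt "0 0 -0.03 34 -40 80 87" --pt "0 0 -0.03 35 -40 130 87" --pt "0 0 -0.03 35 -40 170 87" --pt "0 0 -0.03 35 -40 190 87"

```text
time_s: 44.38
ee_pos: [0.4317, 0.0195, 0.0738]
tcp_rot: [-0.054, -3.139, -0.005]
wrist_force: [0.2, 0.5, 0.9]
width: 0.999
```

```bash
python3 - <<'E'
from fit import *
show()
plan([.437,.0132,.028],Rdown(np.pi/2-.045))
E
```

```text
t 44.38 p [0.4317 0.0195 0.0738] z [-0.002  0.003 -1.   ] y [0.034 0.999 0.003] F [0.2 0.5 0.9] w 0.999 j [ 0.68  0.07 -0.79  2.13  0.06  0.96  1.39]
turn [ 0.003 -0.002  0.011] shift [-5.6 -6.3 45.8]
```

Request:
apply_moves --pt "0 0 0.01 -5 -6 20 87" --pt "0 0 0.01 -5 -6 46 87" --pt "0 0 0.01 -5 -6 46 87" --pt "0 0 0.01 -5 -6 46 50" --pt "0 0 0.01 -5 -6 46 45" --squeeze 20

```text
time_s: 45.0
ee_pos: [0.4398, 0.0115, 0.0317]
tcp_rot: [0.076, 3.136, 0.004]
wrist_force: [-1.0, 1.5, -0.7]
width: 0.853
```

Request:
apply_moves --pt "0 0 0 0 0 0 45" --pt "0 0 0 0 0 0 45" --pt "0 0 0.02 0 0 0 45" --pt "0 0 0.02 0 0 0 45"

```text
time_s: 45.5
ee_pos: [0.4398, 0.0121, 0.0316]
tcp_rot: [0.108, 3.135, 0.006]
wrist_force: [-1.7, 3.4, 5.5]
width: 0.686
```

```bash
python3 - <<'E'
from fit import *
show()
plan([.57,.006,.028],Rdown(np.pi/2-.065))
E
```

```text
t 45.5 p [0.4398 0.0121 0.0316] z [ 0.005  0.004 -1.   ] y [0.069 0.998 0.004] F [-1.7  3.4  5.5] w 0.686 j [ 0.66  0.17 -0.77  2.15  0.15  0.86  1.29]
turn [ 0.004  0.005 -0.004] shift [-130.3    2.9    4.2]
```

Request:
apply_moves --pt "0 0 0 -25 1 0 45" --pt "0 0 0 -50 1 1 45" --pt "0 0 0 -80 2 1 45" --pt "0 0 0 -110 3 2 45" --pt "0 0 0 -130 3 2 45"

```text
time_s: 46.12
ee_pos: [0.5664, 0.0044, 0.0294]
tcp_rot: [-0.11, -3.135, -0.001]
wrist_force: [-14.0, 1.2, 19.0]
width: 0.687
```

Request:
apply_moves --pt "0 0 0 -5 0 0 45" --pt "0 0 0 -8 0 0 45"

```text
time_s: 46.38
ee_pos: [0.5735, 0.0039, 0.0294]
tcp_rot: [-0.11, -3.135, -0.001]
wrist_force: [-11.7, -0.0, 13.3]
width: 0.687
```

```bash
python3 - <<'E'
from fit import *
show()
E
```

```text
t 46.38 p [0.5735 0.0039 0.0294] z [-0.005  0.001 -1.   ] y [0.07  0.998 0.   ] F [-11.7  -0.   13.3] w 0.687 j [ 0.52  0.46 -0.69  1.84  0.34  0.97  1.19]
```

Request:
apply_moves --pt "0 0 0 1 0 0 80" --pt "0 0 0 1 0 0 80" --pt "0 0 0 1 0 0 80" --pt "0 0 0 1 0 -20 80" --pt "0 0 0 1 0 -65 80"

```text
time_s: 47.0
ee_pos: [0.5744, 0.0043, 0.0943]
tcp_rot: [-0.109, -3.14, -0.005]
wrist_force: [0.3, -0.4, 0.6]
width: 0.914
```

Request:
apply_moves --pt "0 0 0 45 0 0 0" --pt "0 0 0 95 0 0 0" --pt "0 0 0 95 0 0 0" --pt "0 0 0 95 0 0 0" --pt "0 0 0 95 0 15 0"

```text
time_s: 47.62
ee_pos: [0.4837, 0.0109, 0.0802]
tcp_rot: [0.11, 3.132, 0.005]
wrist_force: [0.2, -1.2, -1.0]
width: 0.433
```

Request:
apply_moves --pt "0 0 0 0 0 20 0" --pt "0 0 0 0 0 44 0" --pt "0 0 0 -15 0 44 0" --pt "0 0 0 -30 0 44 0" --pt "0 0 0 -42 0 44 0"

```text
time_s: 48.25
ee_pos: [0.5256, 0.0082, 0.0359]
tcp_rot: [0.11, 3.134, 0.006]
wrist_force: [-0.5, -0.4, 0.1]
width: 0.001
```

Request:
apply_moves --pt "0 0 0 -10 0 0 0" --pt "0 0 0 -18 0 0 0" --pt "0 0 0 -24 0 0 0" --pt "0 0 0 -30 0 0 0"

```text
time_s: 48.75
ee_pos: [0.5519, 0.0062, 0.0352]
tcp_rot: [-0.109, -3.14, -0.004]
wrist_force: [-5.2, 0.7, 3.7]
width: 0.009
```

```bash
python3 - <<'E'
from fit import *
show()
E
```

```text
t 48.75 p [0.5519 0.0062 0.0352] z [-0.     0.002 -1.   ] y [0.069 0.998 0.002] F [-5.2  0.7  3.7] w 0.009 j [ 0.56  0.41 -0.71  1.89  0.32  0.96  1.2 ]
```

Request:
apply_moves --pt "0 0 0 -3 0 0 0" --pt "0 0 0 -5 0 0 0" --pt "0 0 0 -5 0 0 0"

```text
time_s: 49.12
ee_pos: [0.5563, 0.0059, 0.0351]
tcp_rot: [-0.109, -3.139, -0.003]
wrist_force: [-7.1, -0.1, 4.9]
width: 0.005
```

Request:
apply_moves --pt "0 0 0 -3 0 0 0" --pt "0 0 0 -5 0 0 0" --pt "0 0 0 -5 0 0 0"

```text
time_s: 49.5
ee_pos: [0.5563, 0.0059, 0.0346]
tcp_rot: [-0.108, -3.128, -0.001]
wrist_force: [-21.1, 0.4, 15.9]
width: 0.001
```

Request:
apply_moves --pt "0 0 0 -2 0 0 0" --pt "0 0 0 -2 0 0 0"

```text
time_s: 49.75
ee_pos: [0.5564, 0.0059, 0.0346]
tcp_rot: [-0.108, -3.124, 0.001]
wrist_force: [-26.0, 1.3, 21.3]
width: 0.006
```

Pack b is home too: it stops at 0.556 with the force rising. Retreat and check.

Request:
apply_moves --pt "0 0 0 30 0 0 0" --pt "0 0 0 50 0 -30 0" --pt "0 0 0 50 0 -90 0" --pt "0 0 0 50 0 -150 0" --pt "0 0 0 50 0 -210 0"

```text
time_s: 50.38
ee_pos: [0.5151, 0.008, 0.2478]
tcp_rot: [0.109, 3.133, 0.003]
wrist_force: [-0.2, 0.0, -0.5]
width: 0.007
```

Request:
apply_moves --pt "0 0 0 0 -60 -20 0" --pt "0 0 0 0 -120 -40 0" --pt "0 0 0 0 -180 -60 0" --pt "0 0 0 0 -240 -60 0" --pt "0 0 0 0 -280 -60 0"

```text
time_s: 51.0
ee_pos: [0.4944, -0.2758, 0.305]
tcp_rot: [0.115, 3.134, 0.0]
wrist_force: [0.4, 0.2, -0.4]
width: 0.008
```

```bash
python3 - <<'E'
from fit import *
show();b=manip.camera('side');a=manip.camera('scene')
for n in('pack_b_mid','pedal','spanner','cassette'): print(n,[(np.round(m['point']),round(m['score'],2),np.round(onz(b,m['point'],.023 if n[1]=='a' else 0),3)) for m in manip.mark_of(b,n)])
c1=cv2.resize(b['img'][150:375,150:350],(533,600));c2=cv2.resize(a['img'][190:340,330:430],(267,400))
im=np.zeros((600,800,3),np.uint8);im[:,:533]=c1;im[:400,533:]=c2
cv2.imwrite('pics/f1.png',im[:,:,::-1])
E
```

```text
t 51.0 p [ 0.4944 -0.2758  0.305 ] z [ 0.006 -0.    -1.   ] y [0.073 0.997 0.   ] F [ 0.4  0.2 -0.4] w 0.008 j [ 0.98  0.15 -0.58  1.56  0.08  1.45  1.89]
pack_b_mid [(array([304., 143.]), 0.81, array([ 0.458, -0.532,  0.023])), (array([254., 136.]), 0.77, array([ 0.674, -0.553,  0.023])), (array([230., 217.]), 0.68, array([ 0.63 , -0.017,  0.023]))]
pedal [(array([231., 218.]), 0.72, array([ 0.635, -0.037, -0.   ])), (array([154., 334.]), 0.55, array([0.697, 0.388, 0.   ]))]
spanner [(array([198., 199.]), 0.74, array([ 0.772, -0.11 ,  0.   ]))]
cassette [(array([169., 239.]), 0.85, array([0.778, 0.112, 0.023])), (array([228., 219.]), 0.55, array([ 0.633, -0.006,  0.023]))]
```

View pics/f1.png

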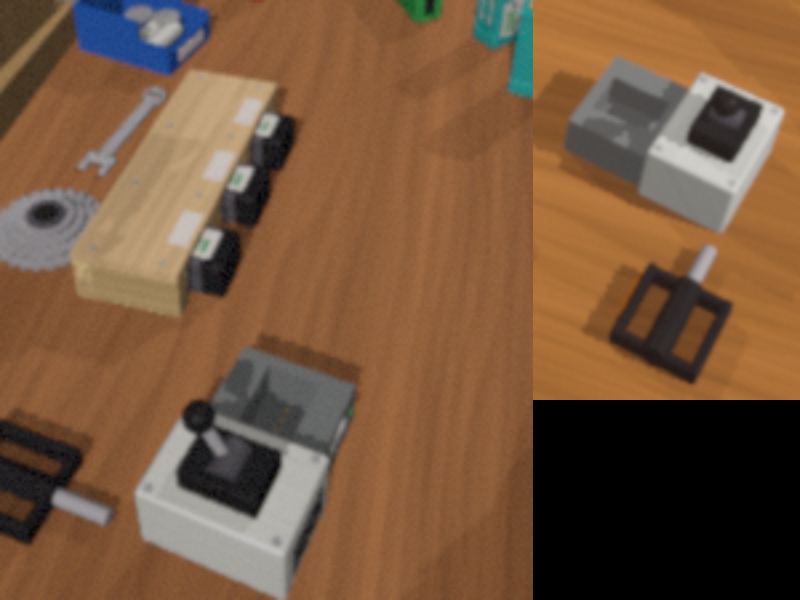

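The picture shows all three packs in the bays, gauge up and equally proud, at (273,140), (247,190) and (213,258). The toggle leans to the off side with its knob at (198,415), and the bystanders have not moved. Handing in.

```bash
python3 -c "
from rig import manip
print(manip.finish_job())"
```

```text
the job is handed in; nothing more can be done
None
```

The job is handed in. The toggle was pushed to its off stop before pack a was pulled up out of the dock. Packs a, d and b are in bays 0, 2 and 1, gauge up and contacts in. Pack c was not on the bench.

- **Pushed home:** each pack was pushed with closed fingers until the force rose to 18–33 N with little or no further motion. The three stop positions agree with one another along the rack to about 2 mm.
- **Last picture:** it shows three equally proud packs with their gauges up, and the toggle on the off side. The pedal, spanner and cassette look unmoved.
- **Disagreements:** pack b was found about 25 mm from its first estimate, so it was probably knocked, and I re-measured it before grasping. In the last check the network also reported a "pedal" and a "cassette" at the rack; by the picture both are false. No check failed.
- **Pictures and time:** I viewed 16 pictures, two over the budget of 14. The run took about 51 s of robot time.

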